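# Put the spent lithium packs into the pinned battery drawer with tongs

## Task

Draw the red-knobbed locking pin up out of the battery cabinet's clevis and park it upright in the slotted bracket on the cabinet's side, then pull the drawer open. With the tongs from the grey stand, never with the gripper's own fingers, lay every orange (spent) pack in the drawer, lying down and not on top of one another; leave the blue (fresh) pack and the other things on the bench where they are. Then stand the tongs tips down in their stand again, push the drawer fully shut and lock it by dropping the pin back home in the clevis.

Things in the scene. Friction and masses are not known exactly. Their poses are not given: they have to be found in the camera images.
- cabinet: Grey sheet-steel battery cabinet, fixed to the bench, 200 (x) x 250 (y) x 90 mm high, with one yellow-fronted drawer. Origin: centre of its underside; its front looks along its -x, z up. A steel lug for the pin juts 46 mm from the front edge of its roof, and a steel bracket with the parking notch juts 45 mm from its -y side wall; both are 6 mm thick, tops 90 mm above the bench.
- bore (a point): Centre of the pin's bore (square, 13 mm) at the top face of the lug, at (-123, -70, 90) mm in the cabinet's frame; axes as the cabinet's. A tongue on the drawer front lies under the lug, 66 to 73 mm high, with the same bore: the pin passes down through both and so locks the drawer; both bores line up only with the drawer fully shut.
- notch (a point): Middle of the parking notch at the top face of the side bracket, at (-73, -150, 90) mm in the cabinet's frame; axes as the cabinet's. A straight slot 12 mm wide and 30 mm long, open above, below and at its -x end, closed 13 mm to +x of this point. The pin hangs in it by its collar; its shank may be lowered in from above or slid in from the front.
- pin: Loose locking pin, 70 g, upright in the bore at the start. Origin: underside of its collar, on its axis, z up. Below it a steel shank 8 mm thick, 42 mm long; above it a collar 24 mm across, 4 mm high, then a red knob 21 mm across from 4 to 46 mm above the origin, gripped from above. In bore or notch the collar lies on the plate (origin 90 mm above the bench); raise it 45 mm to leave either.
- drawer (a joint): Travel of the drawer in m: 0 shut, 0.15 fully open; it slides out along the cabinet's -x, needs about 2 N and stays where it is left. While the pin is in the bore it cannot open.
- drawer_handle (a point): Middle of the drawer's dark bar handle: a round bar 10 mm thick, 100 mm long along the cabinet's y, 70 mm above the bench, 45 mm in front of the drawer front (whose top is 80 mm high), clear gap behind it 40 mm. Moves with the drawer; axes as the cabinet's.
- drawer_in (a point): Point on the drawer's inner floor, 14 mm above the bench, midway across, 65 mm behind the inner face of the drawer front; moves with the drawer, axes as the cabinet's. Inside it spans y -111 to +111 and x -65 to +120 mm from here; side walls reach 60 mm above the bench, the front 80 mm. Fully open, x from -65 to +85 is clear of the cabinet's roof.
- stand: Grey open-topped plastic tongs stand, fixed to the bench: outside 37 (x) x 88 (y) x 55 mm high, walls and floor 5 mm (well 27 x 78 mm). Origin: centre of its underside, z up. The tongs stand in it tips down, their opening line along its y.
- tongs: Insulated spring tongs, sprung like big tweezers: green arms, black rubber grips and tips, black bridge on top; 75 g, 152 mm long. Origin: midway between the tips at tip level; z from the tips up to the bridge, y the line along which the arms open and close. Arms 20 mm wide (x), 5 mm thick, pivoting 147 mm above the tips. At rest the tips are 60 mm apart inside.
- tongs_grip (a point): Middle of the tongs' rubber grips (98 to 130 mm above the tips), 117 mm above the tips, 35 mm below the bridge's top: grip here along the tongs' y. Over the grips' lower ends: 55 mm at rest; squeezed to 50 mm (about 4 N) the tongs are held, tips about 47 mm apart; at 44 mm (about 14 N for the spring) tips 28 mm apart. 40 to 80 N holds a pack; tips spring open as the fingers open.
- mat: Blue-green bench mat, 310 x 250 mm, 2 mm thick, fixed; the packs lie on it at the start. Origin: centre of its underside.
- fresh: Fresh battery pack with a blue wrap, same size as the spent ones; stays on the mat.
- spool: Yellow solder spool, 60 mm across, 46 mm high, on the mat; stays where it is. Origin: centre of its underside.
- cutters: Green-handled side cutters lying flat, 135 mm long, 12 mm thick; stay where they are.
- driver: Screwdriver lying on the bench; stays where it is.
- meter: Yellow multimeter lying flat, 160 x 78 x 36 mm; stays where it is. Origin: centre of its underside.
- pack1: Spent battery pack 1: two cells side by side in an orange wrap, 66 (x) x 28 (y) x 15 mm (z), 56 to 91 g, lying flat. Origin: its centre, x along its length. May be absent.
- pack2: Spent battery pack 2: two cells side by side in an orange wrap, 66 (x) x 28 (y) x 15 mm (z), 56 to 91 g, lying flat. Origin: its centre, x along its length. May be absent.
- pack3: Spent battery pack 3: two cells side by side in an orange wrap, 66 (x) x 28 (y) x 15 mm (z), 56 to 91 g, lying flat. Origin: its centre, x along its length. May be absent.
- pack4: Spent battery pack 4: two cells side by side in an orange wrap, 66 (x) x 28 (y) x 15 mm (z), 56 to 91 g, lying flat. Origin: its centre, x along its length. May be absent.

How it is judged (in metres and radians):
On the way, in this order (a step that is already met when the one before it is completed fails the run):
1. the pin is parked upright in the side bracket's notch (horizontal distance between pin and notch below 0.014 m and z of pin in the frame of notch between -0.006 and 0.006 m and angle between pin's own z axis and vertical below 0.2 rad), for 0.2 s.
2. the drawer is pulled open (by more than 80 mm) (value of joint drawer above 0.08 m), for 0.2 s.
3. every orange pack lies in the drawer (x of pack1 in the frame of drawer_in between -0.07 and 0.125 m and y of pack1 in the frame of drawer_in between -0.113 and 0.113 m and z of pack1 in the frame of drawer_in between 0 and 0.019 m and angle between pack1's own x axis and vertical between 1.4 and 1.74 rad and x of pack2 in the frame of drawer_in between -0.07 and 0.125 m and y of pack2 in the frame of drawer_in between -0.113 and 0.113 m and z of pack2 in the frame of drawer_in between 0 and 0.019 m and angle between pack2's own x axis and vertical between 1.4 and 1.74 rad and x of pack3 in the frame of drawer_in between -0.07 and 0.125 m and y of pack3 in the frame of drawer_in between -0.113 and 0.113 m and z of pack3 in the frame of drawer_in between 0 and 0.019 m and angle between pack3's own x axis and vertical between 1.4 and 1.74 rad and x of pack4 in the frame of drawer_in between -0.07 and 0.125 m and y of pack4 in the frame of drawer_in between -0.113 and 0.113 m and z of pack4 in the frame of drawer_in between 0 and 0.019 m and angle between pack4's own x axis and vertical between 1.4 and 1.74 rad), for 0.2 s.
4. the drawer is pushed shut (value of joint drawer below 0.01 m), for 0.2 s.
At the end, for the whole second after the job is handed in: Pin upright in the bore (8 mm of its axis, collar within 6 mm of the lug); drawer shut to 10 mm; orange packs level on its floor, centres under 19 mm above it; tongs in the stand tips down (20 mm of its centre, tips under 15 mm up, lean under 14 degrees); all released and at rest (all of step 3 and horizontal distance between pin and bore below 0.008 m and z of pin in the frame of bore between -0.006 and 0.006 m and angle between pin's own z axis and vertical below 0.2 rad and value of joint drawer below 0.01 m and horizontal distance between tongs and stand below 0.02 m and z of tongs in the frame of stand below 0.015 m and angle between tongs's own z axis and vertical below 0.25 rad and linear speed of each of pack1, pack2, pack3, pack4, tongs, pin below 0.02 m/s); the robot touches nothing.
It fails at once if an orange pack is touched by the gripper's own fingers (contact force between the fingers and pack1 above 1 N or contact force between the fingers and pack2 above 1 N or contact force between the fingers and pack3 above 1 N or contact force between the fingers and pack4 above 1 N).
It fails at once if the blue pack is moved by more than 60 mm (distance of fresh from where it was at the start of the episode above 0.06 m).
It fails at once if another thing on the bench is moved by more than 50 mm (distance of any of spool, cutters, driver, meter from where it was at the start of the episode above 0.05 m).
Of pack1, pack2, pack3, pack4 only 2 to 4 are there at a start; the rules pass over those that are not, and their reading is None.
At some moment in a run one of pack1, pack2, pack3, pack4 may be knocked a few centimetres aside while the robot is not near it.
It also fails if it takes over 208 s, if anything falls off the work surface, if the arm or the gripper's body presses on something with over 40 N, if the wrist force passes 120 N, or if a joint passes its speed limit or range.

## Robot

A 6-joint arm with a two-finger parallel gripper is mounted at the origin on the work surface. World frame = base frame: x ahead of the robot, y to its left, z up, the work surface at z = 0. Lengths are in m, angles in degrees, forces in N, time in s.
With the tool pointing down it reaches from about 0.4 to 0.825 m from the base axis. Payload 7 kg.
Tool frame: the origin (TCP) lies at the very end of the fingers, on their centre line; the grasp point (between the pads) lies 19 mm behind it; z points along the fingers, y is the line along which they close (so a half turn about z gives the same grasp; the last joint's range is limited). The gripper opens to 88 mm and grips with 3 to 60 N. Pads are 19 mm wide; open, the fingers measure 130 mm over their backs; the gripper's body (78 mm by 193 mm) begins 47 mm behind the grasp point.
Start: joints at [86.293, 20.546, 0.682, 0, -70.136, -16.507], TCP at [0.233, 0.633, 0.227] pointing down, gripper open.
Joint ranges: [-176.03, 176.03], [-82.01, 121.73], [-58.28, 71.71], [-173.87, 95.51], [-174.79, -0.11], [-173.66, 173.66]. Speed limits (degrees/s): [136.94, 136.94, 172.46, 180, 180, 180].

## Interface

Orientations are given as [roll, pitch, yaw] about the fixed x, y, z axes, in that order (R = Rz(yaw) Ry(pitch) Rx(roll)).
In Python, from plant import get_state, capture, close_job, regions_of gives the robot as it stands.
- The arm moves only by the tool jog_arm, never from a script. Its argument "moves" is a list of rows, each a list of 3 entries, a list of its own where there are three numbers: the shift along the tool's x, y, z in cm, then the turn about the tool's z in degrees, then the finger opening in cm, from 0 to 8.76. A call has 1 to 12 rows; each row shifts and turns the commanded pose from where the row before left it, along the tool's axes as they then stand; what a row does not reach is not made up. A row lasts 1/8 s, in which the tool goes at most 62.5 mm and 10.7 degrees, less where a joint would pass 70% of its speed; a pose out of reach is approached as far as the arm can. A call is refused whole if a number of a shift passes 6.25 or a number of a turn 10.7, either way. A call with a gripper value outside its range is refused whole. The fingers move at their own pace and stop on an object; "newtons" is the grip in N (left out, the last holds). Time passes only in rows, so rows that do not move let the fingers close. It gives the time, the measured TCP pose, the force, the opening and the grip force at its end, in the units of the state.
- get_state(): the state, without advancing time (a new reading comes with each control period).
- capture(name): name is "scene" or "top"; returns a dict with "pixels" (384x512x3 uint8, blue, green, red), "mtx" (3x3 intrinsics, pixels), "k1" (the pictures are not rectified: a ray, as slopes to the right and down, at radius r is drawn at 1 + k1 r^2 times it, then the intrinsics apply), "world_from_camera" (4x4, takes a point from camera to world coordinates). Camera axes: x right, y down, z forward; pixel columns grow to the right and rows downward; lengths in m; the calibration is good to about 2 mm. A picture is of the moment at which its call begins. There is no depth.
- close_job(): hands the job in; it is judged then, once.
Trained networks look in a picture, given as the dict that the camera call returned (one of the last four; its "shot" number tells which), for a name from the list of things; names that differ only in an ending like _2 or _b are one class to them, and where a whole thing is asked for, a point or a joint stands for the part that bears it (a point fixed in the world has none). Each returns a list of dicts, best first, with "confidence" (0 to 1); they miss things now and then, are a little off and sometimes report something else, mostly with a low value. They report only what shows in the picture. A call takes as long as a camera call.
- regions_of(picture, thing): "pixels" (384x512 bool, what is visible of it) and "pixel" ([column, row] in pixels, amid what is visible of it).
The state is a dict: "time_s": time; "joints": joint angles; "qd": joint speeds; "joint_torque": joint torques, N m; "tcp_pos": TCP position; "eef_rot": TCP orientation; "contact_force": force on the tool from outside, world axes, zero at the start; "moment": the same for the moment, N m; "gripper_width": finger opening in m; "gripper_force": force on a finger pad.
Only numpy, scipy, OpenCV 4.12 (cv2) and the standard library are available. Lean on these libraries where they do the work, as an engineer would, in place of code of your own. Each camera call takes 0.05 s, during which the arm holds its last target. There are 200 camera calls.

## Working session

There is one attempt and no reset: what is moved stays moved. The work goes in short steps, Python scripts to look and compute and a tool call to move; the robot and the scene stay as the last step left them, time stands still between calls to the robot, and variables do not carry over. Pictures are saved under pics/ and viewed, at most 14 in all, crops included, and the job is handed in when it is done.

Besides the shell and the picture viewer there is one more tool, called as name([rows], argument=value, ...), one row to a line, values as JSON. jog_arm: Moves the arm, as the interface text tells. Its arguments: {"type":"object","properties":{"moves":{"type":"array"},"newtons":{"type":"number"}},"required":["moves"]}

```bash
mkdir -p pics
python3 - <<'E'
from plant import *
import cv2,numpy as np
s=get_state();print({k:np.round(v,3).tolist() for k,v in s.items()})
for n in("scene","top"):
    p=capture(n);cv2.imwrite(f"pics/{n}0.png",p["pixels"]);print(n,p["mtx"],p["k1"],p["world_from_camera"])
E
```

```text
{'time_s': 0.0, 'joints': [86.293, 20.593, 0.632, -0.019, -70.136, -16.508], 'qd': [-0.006, 0.076, 0.073, -0.072, 0.018, 0.03], 'joint_torque': [0.0, -58.272, 29.305, 6.997, 0.007, -0.0], 'tcp_pos': [0.233, 0.633, 0.226], 'eef_rot': [179.902, -0.01, -20.221], 'contact_force': [-0.311, -0.699, -0.16], 'moment': [-0.044, -0.01, 0.036], 'gripper_force': 0.0, 'gripper_width': 0.088}
scene [[478.39910765   0.         255.43568034]
 [  0.         478.39910765 189.27615281]
 [  0.           0.           1.        ]] -0.06420844656395473 [[ 8.68189966e-01  4.14148956e-01 -2.73362077e-01  9.76909633e-01]
 [ 4.96230963e-01 -7.23460923e-01  4.79957419e-01 -6.59393161e-01]
 [ 1.00708317e-03 -5.52344942e-01 -8.33615050e-01  1.25688643e+00]
 [ 0.00000000e+00  0.00000000e+00  0.00000000e+00  1.00000000e+00]]
top [[458.32352943   0.         257.46154503]
 [  0.         458.32352943 196.82390498]
 [  0.           0.           1.        ]] -0.026873655526783228 [[-0.00894335 -0.98263123  0.18535337  0.33200659]
 [-0.99992286  0.01038574  0.00681235 -0.00806487]
 [-0.00861906 -0.18527815 -0.98264832  1.44577209]
 [ 0.          0.          0.          1.        ]]
```

View pics/scene0.png

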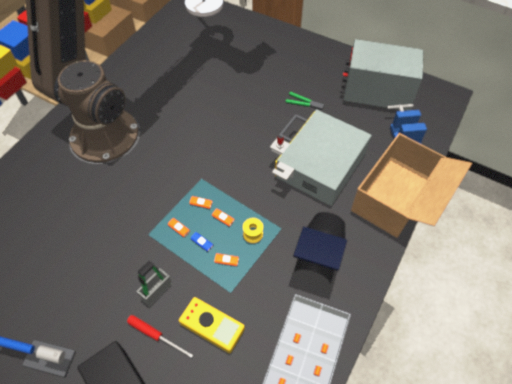

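View pics/top0.png

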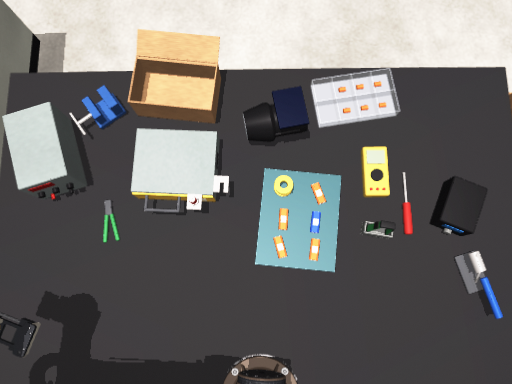

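```bash
cat > h.py <<'E'
from plant import *
import cv2,numpy as np
def px2w(p,uv,z):
    uv=np.atleast_2d(np.asarray(uv,float));K=p["mtx"];T=np.array(p["world_from_camera"])
    d=np.c_[(uv[:,0]-K[0,2])/K[0,0],(uv[:,1]-K[1,2])/K[1,1]];s=d.copy()
    for _ in range(8): s=d/(1+p["k1"]*(s**2).sum(1,keepdims=True))
    r=np.c_[s,np.ones(len(s))]@T[:3,:3].T;o=T[:3,3]
    return (o+r*((z-o[2])/r[:,2])[:,None])[:,:2]
def w2px(p,X):
    T=np.array(p["world_from_camera"]);c=(np.atleast_2d(X)-T[:3,3])@T[:3,:3];s=c[:,:2]/c[:,2:]
    s=s*(1+p["k1"]*(s**2).sum(1,keepdims=True));K=p["mtx"]
    return s*[K[0,0],K[1,1]]+[K[0,2],K[1,2]]
def rect(p,m,z):
    v,u=np.nonzero(m);w=px2w(p,np.c_[u,v],z)
    (c,(a,b),t)=cv2.minAreaRect((w*1000).astype(np.float32))
    if a<b:a,b,t=b,a,t+90
    return np.round(w.mean(0)*1000,1),np.round(c,1),round(a),round(b),round((t+90)%180-90,1)
E
python3 - <<'E'
from h import *
for n in("top","scene"):
    p=capture(n)
    for t,z in [("pack1",.015),("fresh",.015),("spool",.046),("stand",.055),("tongs",.152),("pin",.136),("drawer_handle",.075),("cabinet",.09),("drawer",.08),("meter",.036),("cutters",.01),("driver",.015),("mat",.002)]:
        for r in regions_of(p,t):
            if r["confidence"]>.2:print(n,t,round(r["confidence"],2),np.round(r["pixel"]),*rect(p,r["pixels"],z),r["pixels"].sum())
    im=p["pixels"]
    if n=="top": A=cv2.resize(im[120:220,125:235],None,fx=5,fy=5,interpolation=2); B=cv2.resize(im[210:246,360:400],None,fx=6,fy=6,interpolation=2)
    else:
        A=cv2.resize(im[100:210,265:375],None,fx=5,fy=5,interpolation=2); B=cv2.resize(im[255:305,130:175],None,fx=5,fy=5,interpolation=2)
    C=np.zeros((560,800,3),np.uint8);C[:A.shape[0],:A.shape[1]]=A;C[:B.shape[0],560:560+B.shape[1]]=B[:,:240];cv2.imwrite(f"pics/{n}1.png",C)
E
```

```text
top pack1 0.63 [319. 192.] [ 613.2 -190.9] [ 613.5 -191.2] 65 26 19.8 155
top pack1 0.57 [316. 252.] [ 436.1 -172.8] [ 436.1 -172.8] 66 28 -9.0 185
top pack1 0.44 [283. 216.] [533.  -77.2] [533.3 -76.3] 70 28 -1.2 200
top fresh 0.63 [315. 221.] [ 520.9 -178.2] [ 521.2 -178.3] 67 28 -9.0 183
top spool 0.6 [281. 186.] [632.6 -78.3] [632.9 -78.5] 64 56 -0.9 298
top spool 0.41 [178. 167.] [697.4 257.7] [685.  243.9] 306 268 87.1 6253
top stand 0.52 [375. 232.] [ 486.  -352.4] [ 491.  -360.9] 97 44 78.0 246
top tongs 0.6 [385. 225.] [ 487.6 -351.4] [ 486.7 -347.3] 81 37 79.8 236
top tongs 0.27 [110. 222.] [507.9 425.3] [512.8 423.4] 119 46 2.7 421
top pin 0.56 [191. 200.] [569.4 187. ] [568.7 187.1] 18 15 0.9 33
top drawer_handle 0.73 [168. 198.] [590.7 274.8] [577.7 259.2] 243 55 86.4 460
top cabinet 0.77 [177. 166.] [685.6 248.9] [675.8 238.6] 298 264 89.2 6352
top cabinet 0.74 [315. 251.] [ 431.4 -163. ] [ 431.1 -162.6] 63 29 -10.0 196
top cabinet 0.21 [165. 196.] [585.4 279.4] [574.8 259.3] 241 59 87.1 558
top drawer 0.65 [163. 199.] [587.7 286.4] [575.8 261.1] 242 58 87.2 466
top met
[... 1103 characters left out ...]
83 51 -35.2 296
scene tongs 0.39 [291. 125.] [592.4 231. ] [598.7 228.9] 105 42 83.5 150
scene pin 0.62 [278. 142.] [589.8 168.1] [589.2 167. ] 39 21 -62.1 71
scene drawer_handle 0.7 [290. 130.] [567.7 286. ] [572.4 259.1] 175 46 86.6 151
scene drawer_handle 0.29 [204. 244.] [ 549.6 -204.9] [ 548.6 -204.5] 66 30 -9.0 220
scene cabinet 0.74 [326. 155.] [706.7 222.9] [687.7 233.8] 312 263 86.8 5647
scene drawer 0.69 [291. 123.] [569.3 281.7] [575.  255.1] 175 47 87.8 153
scene meter 0.81 [214. 326.] [ 686. -378.] [ 684.5 -378. ] 167 87 -0.2 2049
scene cutters 0.72 [303. 100.] [533.3 471.5] [536.9 469.3] 132 54 5.4 277
scene mat 0.82 [216. 234.] [ 537.5 -135.8] [ 533.9 -126.8] 313 257 -6.6 6392
```

View pics/top1.png

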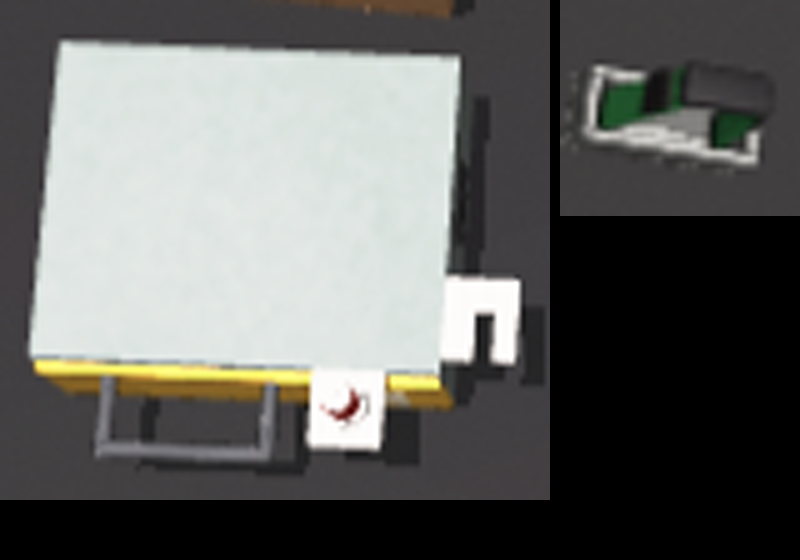

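View pics/scene1.png

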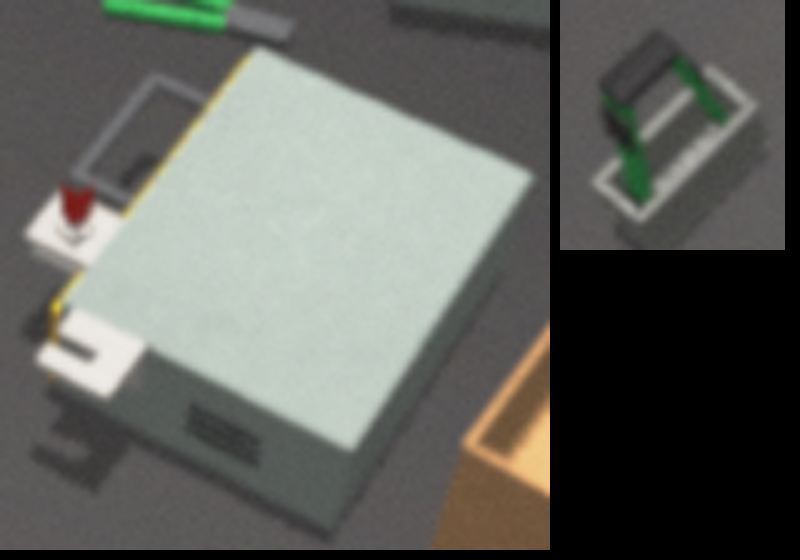

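Run:
```python
from h import *
from scipy.optimize import least_squares
P={n:capture(n) for n in("top","scene")}
f=lambda L,k,o,cx=0:(np.array(L,float)-[cx,0]+.5)/k-.5+o
def fit(loc,obs,x0):
    for names in(["top"],["scene"],["top","scene"]):
        def res(q):
            c,s=np.cos(q[2]),np.sin(q[2]);L=np.array(loc,float)
            out=[]
            for n in names:
                idx,uv=obs[n];l=L[idx];W=np.c_[l[:,0]*c-l[:,1]*s+q[0],l[:,0]*s+l[:,1]*c+q[1],l[:,2]]
                out.append((w2px(P[n],W)-uv).ravel())
            return np.concatenate(out)
        r=least_squares(res,x0);print(names,np.round(r.x[:2]*1000,1),np.round(np.degrees(r.x[2]),2),"rms",np.sqrt(np.mean(r.fun**2)).round(2))
    return r.x
cab=[(.1,.125,.09),(.1,-.125,.09),(-.1,-.125,.09),(-.1,.125,.09)]
q=fit(cab,{"top":([0,1,2,3],f([(61,42),(459,57),(439,373),(33,357)],5,np.array([125,120]))),
 "scene":([0,1,2,3],f([(533,178),(352,450),(65,303),(258,48)],5,np.array([265,100])))},[.68,.24,0])
R=lambda a,b:np.round((q[:2]+[a*np.cos(q[2])-b*np.sin(q[2]),a*np.sin(q[2])+b*np.cos(q[2])])*1000,1)
print("bore",R(-.123,-.07),"notch",R(-.073,-.15))
st=[(.0185,.044,.055),(.0185,-.044,.055),(-.0185,-.044,.055),(-.0185,.044,.055)]
s=fit(st,{"top":([0,2,3],f([(588,66),(757,163),(583,134)],6,np.array([360,210]),560)),
 "scene":([0,1,2,3],f([(757,104),(640,220),(594,184),(712,66)],5,np.array([130,255]),560))},[.48,-.36,-.17])
p=P["top"]
for u in [(f([(484,314)],5,np.array([125,120])))]: print("notch end top",px2w(p,u,.09))
hs=[f([(103,452)],5,np.array([125,120])),f([(266,455)],5,np.array([125,120]))]
for h in hs: print("handle",px2w(p,h,.07))
# orange packs via colour
for n in P:
    im=cv2.cvtColor(P[n]["pixels"],cv2.COLOR_BGR2HSV);m=cv2.inRange(im,(4,150,120),(17,255,255))
    m=cv2.morphologyEx(m,cv2.MORPH_CLOSE,np.ones((7,7)))
    k,l,_,_=cv2.connectedComponentsWithStats(m)
    for i in range(1,k):
        if 100<(l==i).sum()<400:
            r=rect(P[n],l==i,.0155)
            if abs(r[1][0]-530)<170 and abs(r[1][1]+130)<150: print(n,*r)
```

```text
['top'] [703.4 255.7] -2.9 rms 0.28
['scene'] [704.9 257. ] -3.07 rms 0.32
['top', 'scene'] [704.2 256.3] -2.97 rms 0.38
bore [577.7 192.8] notch [623.5 110.3]
['top'] [ 492.4 -365.9] -9.12 rms 0.28
['scene'] [ 494.  -365.8] -9.61 rms 0.41
['top', 'scene'] [ 493.3 -365.8] -9.25 rms 0.41
notch end top [[0.63338371 0.11023726]]
handle [[0.55424149 0.3442052 ]]
handle [[0.55139565 0.24439513]]
top [ 611.6 -191.3] [ 612.3 -190.9] 64 27 19.6
top [530.3 -77.8] [530.1 -77.8] 63 25 -1.2
top [443.6 -66.4] [444.1 -66.3] 62 26 14.2
top [ 434.8 -172.8] [ 435.  -172.8] 60 27 -8.8
scene [447.9 -70.7] [447.5 -68.9] 67 28 14.8
scene [530.  -80.9] [529.  -79.6] 72 27 -4.1
scene [ 436.3 -176.6] [ 436.9 -175.5] 65 26 -8.0
scene [ 615.9 -195.3] [ 615.8 -193.6] 63 27 20.3
```

```bash
cat > go.py <<'E'
# usage: go.py "x,y,z,yaw[,step_cm]" ... (mm) ; turn first, then shift
import sys,numpy as np
from plant import get_state
s=get_state();p=np.array(s["tcp_pos"])*1000;y=s["eef_rot"][2]
print("t",round(s["time_s"],1),"at",p.round(1),"rpy",np.round(s["eef_rot"],2),"w",round(s["gripper_width"]*1000,1),"gf",round(s["gripper_force"],1),"F",np.round(s["contact_force"],1))
for a in sys.argv[1:]:
    v=[float(k) for k in a.split(",")];st=v[4] if len(v)>4 else 5
    dt=-((v[3]-y+180)%360-180);n=int(np.ceil(abs(dt)/10.5-.02))
    Y=np.radians(v[3]);d=(np.array(v[:3])-p)/10
    t=np.array([d[0]*np.cos(Y)+d[1]*np.sin(Y),d[0]*np.sin(Y)-d[1]*np.cos(Y),-d[2]])
    m=max(1,int(np.ceil(np.linalg.norm(t)/st)))
    print(a,": turn",n,"x",round(dt/max(n,1),2),"| shift",m,"x",(t/m).round(3))
    p=np.array(v[:3]);y=v[3]
E
python3 go.py 577.7,192.8,170,-3,4.7 577.7,192.8,99,-3,3
```

```text
t 1.6 at [233.2 633.4 226.6] rpy [180.     0.   -20.21] w 87.6 gf 0.0 F [0.  0.4 0.2]
577.7,192.8,170,-3,4.7 : turn 2 x -8.61 | shift 12 x [3.059 3.516 0.471]
577.7,192.8,99,-3,3 : turn 0 x -0.0 | shift 3 x [ 0.    -0.     2.367]
```

jog_arm([
  [[3.96,2.45,0.2],0,8.7],
  [[3.96,2.45,0.2],0,8.7],
  [[3.96,2.45,0.2],0,8.7],
  [[3.96,2.45,0.2],0,8.7],
  [[3.96,2.45,0.2],0,8.7],
  [[3.96,2.45,0.2],0,8.7],
  [[3.96,2.45,0.2],0,8.7],
  [[3.96,2.45,0.2],0,8.7],
  [[3.96,2.45,0.2],0,8.7],
  [[3.96,2.45,0.2],0,8.7],
  [[3.96,2.45,0.2],0,8.7],
  [[3.96,2.45,0.2],0,8.7],
], newtons=30)

```text
time_s: 3.1
tcp_pos: [0.5785, 0.1921, 0.2027]
eef_rot: [-180.0, -0.0, -20.2]
contact_force: [0.6, -0.0, -0.2]
gripper_width: 0.0872
gripper_force: 0.0
```

jog_arm([
  [[0,0,0],-8.6,5],
  [[0,0,0],-8.6,5],
  [[0,0,0],0,5],
])

```text
time_s: 3.48
tcp_pos: [0.5777, 0.1931, 0.2026]
eef_rot: [-180.0, -0.0, -3.1]
contact_force: [0.1, 0.5, -0.0]
gripper_width: 0.0625
gripper_force: 0.0
```

```bash
python3 go.py 577.7,192.8,140,-3,3 577.7,192.8,99,-3,2
```

```text
t 3.5 at [577.7 193.1 202.6] rpy [-180.     -0.     -3.09] w 62.5 gf 0.0 F [ 0.1  0.5 -0. ]
577.7,192.8,140,-3,3 : turn 0 x -0.09 | shift 3 x [0.    0.01  2.086]
577.7,192.8,99,-3,2 : turn 0 x -0.0 | shift 3 x [ 0.    -0.     1.367]
```

jog_arm([
  [[0,0,2.1],0,5],
  [[0,0,2.1],0,5],
  [[0,0,2.1],0,5],
  [[0,0,2.1],0,5],
  [[0,0,1.9],0,5],
  [[0,0,0],0,5],
  [[0,0,0],0,0],
  [[0,0,0],0,0],
  [[0,0,0],0,0],
  [[0,0,0],0,0],
], newtons=30)

```text
time_s: 4.72
tcp_pos: [0.5778, 0.1934, 0.1001]
eef_rot: [-180.0, -0.0, -3.0]
contact_force: [-0.9, 0.6, 2.4]
gripper_width: 0.0206
gripper_force: 30.0
```

jog_arm([
  [[0,0,-2],0,0],
  [[0,0,-2],0,0],
  [[0,0,-2],0,0],
  [[0,0,0],0,0],
  [[1.25,2.0,0],0,0],
  [[1.25,2.0,0],0,0],
  [[1.25,2.0,0],0,0],
  [[1.25,2.03,0],0,0],
  [[0,0,0],0,0],
])

```text
time_s: 5.85
tcp_pos: [0.6232, 0.1091, 0.1582]
eef_rot: [180.0, 0.1, -3.1]
contact_force: [-0.1, -0.1, -1.1]
gripper_width: 0.0202
gripper_force: 30.0
```

```bash
python3 go.py 623.5,110.3,160,-3
python3 - <<'E'
from h import *
C=np.zeros((500,800,3),np.uint8)
p=capture("top");C[:,:400]=cv2.resize(p["pixels"][150:250,180:260],None,fx=5,fy=5,interpolation=2)
p=capture("scene");C[:,400:]=cv2.resize(p["pixels"][110:210,240:320],None,fx=5,fy=5,interpolation=2)
cv2.imwrite("pics/a.png",C)
E
```

```text
t 5.8 at [623.2 109.1 158.2] rpy [ 1.7996e+02  9.0000e-02 -3.1300e+00] w 20.2 gf 30.0 F [-0.1 -0.1 -1.1]
623.5,110.3,160,-3 : turn 0 x -0.13 | shift 1 x [ 0.025 -0.12  -0.178]
```

View pics/a.png

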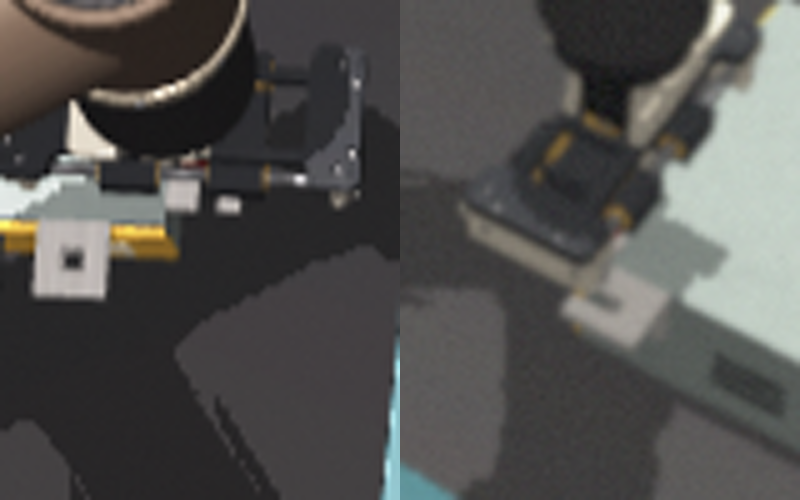

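jog_arm([
  [[0.02,-0.12,0],0,0],
  [[0,0,1],0,0],
  [[0,0,1],0,0],
  [[0,0,1],0,0],
  [[0,0,0],0,0],
])

```text
time_s: 6.58
tcp_pos: [0.6228, 0.1115, 0.1281]
eef_rot: [179.9, 0.1, -3.0]
contact_force: [0.3, -0.1, -1.8]
gripper_width: 0.0206
gripper_force: 30.0
```

```bash
python3 go.py 623.5,110.3,100.5,-3,1.5
python3 - <<'E'
from h import *
p=capture("top");print(px2w(p,[(194.0,201.4)],.09))
E
```

```text
t 6.6 at [622.8 111.5 128.1] rpy [ 1.7995e+02  1.2000e-01 -3.0200e+00] w 20.6 gf 30.0 F [ 0.3 -0.1 -1.8]
623.5,110.3,100.5,-3,1.5 : turn 0 x -0.02 | shift 2 x [0.038 0.058 1.381]
[[0.57574407 0.19246888]]
```

jog_arm([
  [[0.0,0,1.3],0,0],
  [[0,0,1.3],0,0],
  [[0,0,0],0,0],
  [[0,0,0.2],0,0],
  [[0,0,0],0,0],
])

```text
time_s: 7.25
tcp_pos: [0.6236, 0.1117, 0.1016]
eef_rot: [180.0, -0.0, -3.0]
contact_force: [-0.3, -1.1, -1.6]
gripper_width: 0.0206
gripper_force: 30.0
```

jog_arm([
  [[0,0,0.1],0,0],
  [[0,0,0],0,4.5],
  [[0,0,0],0,4.5],
  [[0,0,0],0,4.5],
  [[0,0,-3],0,4.5],
  [[0,0,-4],0,4.5],
  [[0,0,-3],0,4.5],
  [[0,0,0],0,0],
])

```text
time_s: 8.25
tcp_pos: [0.6251, 0.1122, 0.2038]
eef_rot: [-179.9, -0.3, -3.0]
contact_force: [0.1, 0.2, -0.8]
gripper_width: 0.0393
gripper_force: 0.0
```

```bash
python3 go.py 576,293,180,-3 576,293,55,-3,3
```

```text
t 8.2 at [625.1 112.2 203.8] rpy [-179.87   -0.29   -2.99] w 39.3 gf 0.0 F [ 0.1  0.2 -0.8]
576,293,180,-3 : turn 0 x 0.01 | shift 4 x [-1.461 -4.449  0.594]
576,293,55,-3,3 : turn 0 x -0.0 | shift 5 x [ 0.  -0.   2.5]
```

jog_arm([
  [[-1.46,-4.45,0.5],0,0],
  [[-1.46,-4.45,0.5],0,0],
  [[-1.46,-4.45,0.5],0,0],
  [[-1.46,-4.45,0.5],0,0],
  [[0,0,0],0,0],
  [[0,0,0],0,0],
])

```text
time_s: 9.0
tcp_pos: [0.5742, 0.2925, 0.1798]
eef_rot: [179.9, 0.1, -3.0]
contact_force: [-0.0, -0.5, 0.4]
gripper_width: 0.0005
gripper_force: 0.0
```

```bash
python3 go.py 576,293,55,-3,3
python3 - <<'E'
from h import *
C=np.zeros((500,800,3),np.uint8)
p=capture("top");C[:,:400]=cv2.resize(p["pixels"][130:230,160:240],None,fx=5,fy=5,interpolation=2)
p=capture("scene");C[:,400:]=cv2.resize(p["pixels"][110:210,245:325],None,fx=5,fy=5,interpolation=2)
cv2.imwrite("pics/b.png",C)
E
```

```text
t 9.0 at [574.2 292.5 179.8] rpy [ 1.7995e+02  6.0000e-02 -2.9700e+00] w 0.5 gf 0.0 F [-0.  -0.5  0.4]
576,293,55,-3,3 : turn 0 x 0.03 | shift 5 x [ 0.036 -0.013  2.495]
```

View pics/b.png

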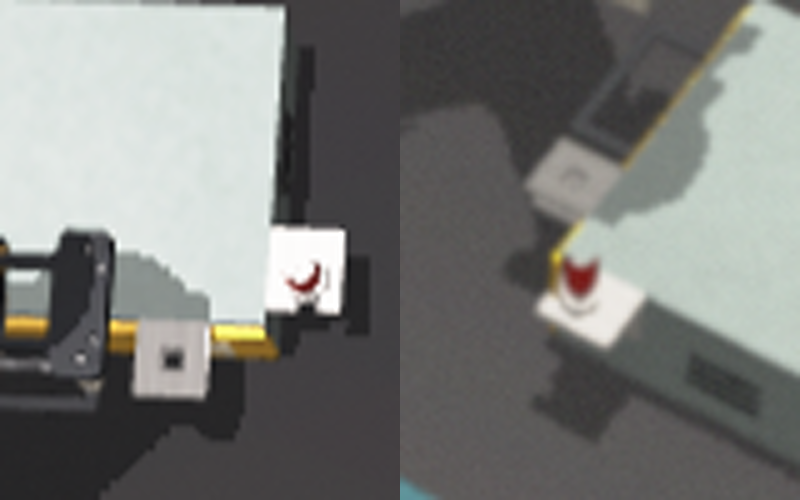

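jog_arm([
  [[0.1,0,2.5],0,0],
  [[0,0,2.5],0,0],
  [[0,0,2.5],0,0],
  [[0,0,2.5],0,0],
  [[0,0,2.5],0,0],
  [[0,0,0],0,0],
])

```text
time_s: 9.85
tcp_pos: [0.5748, 0.2905, 0.0538]
eef_rot: [179.9, 0.2, -3.1]
contact_force: [0.5, -0.4, 0.3]
gripper_width: 0.0006
gripper_force: 0.0
```

jog_arm([
  [[-1,0,0],0,0],
  [[-2,0,0],0,0],
  [[-2,0,0],0,0],
  [[-2,0,0],0,0],
  [[-2,0,0],0,0],
  [[-2,0,0],0,0],
  [[-2,0,0],0,0],
  [[-1.5,0,0],0,0],
  [[-0.8,0,0],0,0],
  [[0,0,0],0,0],
])

```text
time_s: 11.1
tcp_pos: [0.4221, 0.3005, 0.0555]
eef_rot: [180.0, 0.0, -3.0]
contact_force: [-0.4, -0.4, 0.3]
gripper_width: 0.0006
gripper_force: 0.0
```

jog_arm([
  [[-0.4,0,0],0,0],
  [[-0.3,0,0],0,0],
  [[0,0,0],0,0],
])

```text
time_s: 11.48
tcp_pos: [0.4199, 0.3009, 0.0556]
eef_rot: [-180.0, -0.3, -3.0]
contact_force: [27.0, -6.6, -12.6]
gripper_width: 0.0002
gripper_force: 13.6
```

jog_arm([
  [[1.2,0,0],0,0],
  [[0,0,-3],0,0],
  [[0,0,-5],0,5],
  [[0,0,-5],0,7],
  [[0,0,-2],0,7],
  [[0,0,0],0,7],
])

```text
time_s: 12.22
tcp_pos: [0.4285, 0.3009, 0.2072]
eef_rot: [-179.8, -0.1, -3.0]
contact_force: [0.0, -0.3, -1.2]
gripper_width: 0.0351
gripper_force: 0.0
```

```bash
python3 go.py 493.3,-365.8,206,-9.25
python3 - <<'E'
from h import *
p=capture("top");C=cv2.resize(p["pixels"][130:250,130:250],None,fx=4.5,fy=4.5,interpolation=2)
cv2.imwrite("pics/c.png",C)
E
```

```text
t 12.2 at [428.5 300.9 207.2] rpy [-1.7984e+02 -8.0000e-02 -3.0300e+00] w 35.1 gf 0.0 F [ 0.  -0.3 -1.2]
493.3,-365.8,206,-9.25 : turn 1 x 6.22 | shift 14 x [1.223 4.626 0.009]
```

View pics/c.png

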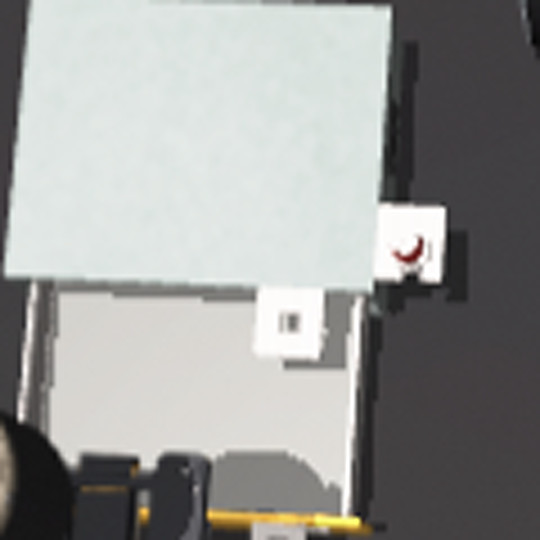

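jog_arm([
  [[0,0,0],6.2,7.5],
  [[1.22,4.63,0],0,7.5],
  [[1.22,4.63,0],0,7.5],
  [[1.22,4.63,0],0,7.5],
  [[1.22,4.63,0],0,7.5],
  [[1.22,4.63,0],0,7.5],
  [[1.22,4.63,0],0,7.5],
  [[1.22,4.63,0],0,7.5],
  [[1.22,4.63,0],0,7.5],
  [[1.22,4.63,0],0,7.5],
  [[1.22,4.63,0],0,7.5],
  [[1.22,4.63,0],0,7.5],
], newtons=40)

```text
time_s: 13.78
tcp_pos: [0.478, -0.2255, 0.2039]
eef_rot: [-180.0, 0.2, -9.2]
contact_force: [0.5, 1.0, 0.3]
gripper_width: 0.0751
gripper_force: 0.0
```

```bash
python3 go.py 493.3,-365.8,206,-9.25
python3 - <<'E'
from h import *
t=capture("top");s=capture("scene")
print(px2w(t,[(387.9,224.6)],.157),px2w(s,[(145.2,266.6)],.157))
p=s["pixels"];C=cv2.resize(p[235:325,110:200],None,fx=6,fy=6,interpolation=2);cv2.imwrite("pics/d.png",C)
for c in (t,s):
    for r in regions_of(c,"tongs")[:1]:print(r["confidence"],r["pixel"],r["pixels"].sum(),rect(c,r["pixels"],.157))
E
```

```text
t 13.8 at [ 478.  -225.5  203.9] rpy [-1.7999e+02  1.5000e-01 -9.2300e+00] w 75.1 gf 0.0 F [0.5 1.  0.3]
493.3,-365.8,206,-9.25 : turn 0 x 0.02 | shift 3 x [ 1.256  4.534 -0.068]
[[ 0.49125293 -0.36737506]] [[ 0.49202255 -0.36466656]]
0.66 [145.3, 274.2] 261 (array([ 509.9, -384.4]), array([ 515.6, -387.6]), 67, 65, 76.9)
```

jog_arm([
  [[1.24,4.53,0],0,7.5],
  [[1.24,4.53,0],0,7.5],
  [[1.24,4.53,0],0,7.5],
  [[0,0,0],0,7.5],
  [[0,0,0],0,7.5],
])

```text
time_s: 14.6
tcp_pos: [0.4935, -0.3629, 0.2047]
eef_rot: [-180.0, 0.1, -9.2]
contact_force: [-0.2, 0.2, 0.5]
gripper_width: 0.0751
gripper_force: 0.0
```

```bash
python3 go.py 492.5,-366,165,-9.25,2.5 492.5,-366,103,-9.25,2
```

```text
t 14.6 at [ 493.5 -362.9  204.7] rpy [-1.7996e+02  9.0000e-02 -9.1900e+00] w 75.1 gf 0.0 F [-0.2  0.2  0.5]
492.5,-366,165,-9.25,2.5 : turn 0 x 0.06 | shift 2 x [-0.022  0.16   1.984]
492.5,-366,103,-9.25,2 : turn 0 x -0.0 | shift 4 x [ 0.   -0.    1.55]
```

jog_arm([
  [[-0.04,0.25,1.5],0,7.5],
  [[0,0,2],0,7.5],
  [[0,0,1.7],0,7.5],
  [[0,0,1.7],0,7.5],
  [[0,0,1.7],0,7.5],
  [[0,0,1.5],0,7.5],
  [[0,0,0],0,7.5],
])

```text
time_s: 15.48
tcp_pos: [0.4921, -0.3662, 0.103]
eef_rot: [-180.0, 0.1, -9.2]
contact_force: [0.3, -0.9, -0.3]
gripper_width: 0.075
gripper_force: 0.0
```

```bash
python3 go.py 492.5,-366,103,-9.25,2
```

```text
t 15.5 at [ 492.1 -366.2  103. ] rpy [-1.7997e+02  1.4000e-01 -9.2300e+00] w 75.0 gf 0.0 F [ 0.3 -0.9 -0.3]
492.5,-366,103,-9.25,2 : turn 0 x 0.02 | shift 1 x [ 0.036 -0.026  0.003]
```

jog_arm([
  [[0,0,0],0,4.8],
  [[0,0,0],0,4.8],
  [[0,0,0],0,4.8],
  [[0,0,-1.5],0,4.8],
  [[0,0,-2],0,4.8],
  [[0,0,-2],0,4.8],
  [[0,0,-2],0,4.8],
  [[0,0,-2],0,4.8],
  [[0,0,-1.5],0,4.8],
  [[0,0,0],0,4.8],
  [[0,0,0],0,4.8],
], newtons=40)

```text
time_s: 16.85
tcp_pos: [0.4925, -0.3662, 0.214]
eef_rot: [-180.0, 0.0, -9.2]
contact_force: [0.6, 0.1, -1.1]
gripper_width: 0.0482
gripper_force: 6.4
```

```bash
python3 - <<'E'
from h import *
C=np.zeros((480,800,3),np.uint8)
p=capture("top");C[:,:400]=cv2.resize(p["pixels"][190:270,345:425][:80,:66],(400,480),interpolation=2)
p=capture("scene");C[:,400:]=cv2.resize(p["pixels"][230:326,90:170],None,fx=5,fy=5,interpolation=2)
cv2.imwrite("pics/e.png",C)
def packs(P):
  for n in P:
    im=cv2.cvtColor(P[n]["pixels"],cv2.COLOR_BGR2HSV);m=cv2.inRange(im,(4,150,90),(17,255,255))
    m=cv2.morphologyEx(m,cv2.MORPH_CLOSE,np.ones((7,7)))
    k,l,_,_=cv2.connectedComponentsWithStats(m)
    for i in range(1,k):
        if 60<(l==i).sum()<400:
            r=rect(P[n],l==i,.0155)
            if abs(r[1][0]-530)<170 and abs(r[1][1]+130)<150: print(n,*r[1:],(l==i).sum())
packs({"top":capture("top"),"scene":p})
E
python3 go.py 446,-68,213,14.5
```

```text
top [ 616.2 -189.4] 55 26 18.5 65
top [530.  -77.8] 63 25 -1.2 170
top [444.1 -66.3] 62 26 14.2 165
scene [447.2 -68.9] 67 28 14.8 107
scene [529.  -79.9] 72 27 -4.4 131
scene [ 442.7 -176.9] 53 26 -7.0 99
scene [ 615.3 -194. ] 65 27 20.9 140
t 17.0 at [ 492.5 -366.3  213.6] rpy [-1.7998e+02  9.0000e-02 -9.2200e+00] w 48.3 gf 6.4 F [ 0.3  1.7 -1.3]
446,-68,213,14.5 : turn 3 x -7.91 | shift 7 x [ 0.424 -4.292  0.009]
```

View pics/e.png

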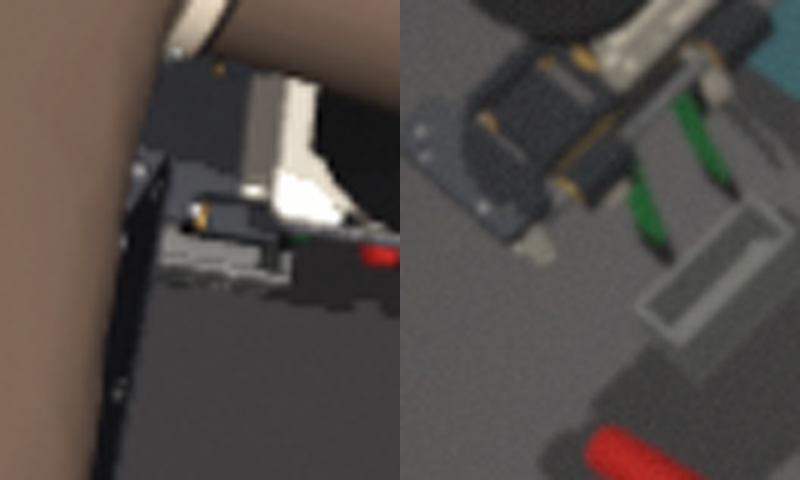

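jog_arm([
  [[0,0,0],-7.9,4.8],
  [[0,0,0],-7.9,4.8],
  [[0,0,0],-7.9,4.8],
  [[0.42,-4.29,0],0,4.8],
  [[0.42,-4.29,0],0,4.8],
  [[0.42,-4.29,0],0,4.8],
  [[0.42,-4.29,0],0,4.8],
  [[0.42,-4.29,0],0,4.8],
  [[0.42,-4.29,0],0,4.8],
  [[0.42,-4.29,0],0,4.8],
  [[0,0,0],0,4.8],
  [[0,0,0],0,4.8],
])

```text
time_s: 18.5
tcp_pos: [0.4462, -0.0684, 0.2144]
eef_rot: [180.0, 0.0, 14.5]
contact_force: [1.0, 0.3, -0.5]
gripper_width: 0.0482
gripper_force: 6.4
```

```bash
python3 go.py 446,-68,103,14.5,2;python3 - <<'E'
from h import *
p=capture("scene")
for r in regions_of(p,"pack1")[:5]:print(r["confidence"],rect(p,r["pixels"],.0155)[1:],r["pixels"].sum())
E
```

```text
t 18.5 at [446.2 -68.4 214.4] rpy [1.7999e+02 2.0000e-02 1.4540e+01] w 48.2 gf 6.4 F [ 1.   0.3 -0.5]
446,-68,103,14.5,2 : turn 0 x 0.04 | shift 6 x [-0.002 -0.007  1.857]
0.8 (array([ 616.7, -194. ]), 68, 29, 20.4) 221
0.73 (array([ 679.3, -372.6]), 169, 87, -0.2) 2036
0.69 (array([ 438.8, -176.6]), 75, 31, -9.5) 224
0.57 (array([447.5, -69.4]), 66, 26, 15.3) 155
0.54 (array([534.4, -80.6]), 66, 26, -3.1) 163
```

Good. Descend, squeeze, lift.

jog_arm([
  [[0,0,2],0,4.8],
  [[0,0,2],0,4.8],
  [[0,0,2],0,4.8],
  [[0,0,2],0,4.8],
  [[0,0,2],0,4.8],
  [[0,0,1.1],0,4.8],
  [[0,0,0],0,4.8],
  [[0,0,0],0,3],
  [[0,0,0],0,3],
  [[0,0,0],0,3],
  [[0,0,0],0,3],
], newtons=55)

```text
time_s: 19.98
tcp_pos: [0.4466, -0.0683, 0.104]
eef_rot: [180.0, -0.1, 14.5]
contact_force: [-1.3, -0.0, 1.8]
gripper_width: 0.0433
gripper_force: 54.9
```

jog_arm([
  [[0,0,-2],0,3],
  [[0,0,-2],0,3],
  [[0,0,-2.5],0,3],
  [[0,0,-2.5],0,3],
  [[0,0,-2.5],0,3],
  [[0,0,-1],0,3],
  [[0,0,0],0,3],
])

```text
time_s: 20.85
tcp_pos: [0.4463, -0.0682, 0.2286]
eef_rot: [-180.0, -0.0, 14.5]
contact_force: [-0.3, -0.5, -1.4]
gripper_width: 0.0434
gripper_force: 54.9
```

```bash
python3 go.py 0,0,0,0;python3 - <<'E'
from h import *
p=capture("scene");C=cv2.resize(p["pixels"][150:270,140:260],None,fx=4,fy=4,interpolation=2);cv2.imwrite("pics/f.png",C)
T=np.array([704.2,256.3]);a=np.radians(-2.97)
for x in(-195,-200):
  for y in(-75,-25,25,75): print(x,y,(T+[x*np.cos(a)-y*np.sin(a),x*np.sin(a)+y*np.cos(a)]).round(1))
E
```

```text
t 20.9 at [446.3 -68.2 228.6] rpy [-1.7999e+02 -5.0000e-02  1.4490e+01] w 43.4 gf 54.9 F [-0.3 -0.5 -1.4]
0,0,0,0 : turn 2 x 7.24 | shift 11 x [-4.057 -0.62   2.078]
-195 -75 [505.6 191.5]
-195 -25 [508.2 241.4]
-195 25 [510.8 291.4]
-195 75 [513.3 341.3]
-200 -75 [500.6 191.8]
-200 -25 [503.2 241.7]
-200 25 [505.8 291.6]
-200 75 [508.4 341.6]
```

View pics/f.png

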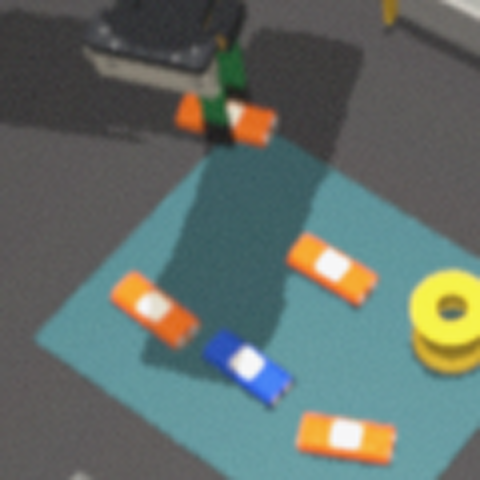

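```bash
python3 go.py 511,341.5,228,-3 511,341.5,116,-3,2
```

```text
t 20.9 at [445.9 -68.3 227.9] rpy [-1.7998e+02  3.0000e-02  1.4480e+01] w 43.2 gf 54.9 F [ 0.5 -0.3 -1.3]
511,341.5,228,-3 : turn 2 x 8.74 | shift 9 x [ 4.840e-01 -4.585e+00 -1.000e-03]
511,341.5,116,-3,2 : turn 0 x -0.0 | shift 6 x [ 0.    -0.     1.867]
```

jog_arm([
  [[0,0,0],8.7,3],
  [[0,0,0],8.7,3],
  [[0.48,-4.58,0],0,3],
  [[0.48,-4.58,0],0,3],
  [[0.48,-4.58,0],0,3],
  [[0.48,-4.58,0],0,3],
  [[0.48,-4.58,0],0,3],
  [[0.48,-4.58,0],0,3],
  [[0.48,-4.58,0],0,3],
  [[0.48,-4.58,0],0,3],
  [[0.48,-4.58,0],0,3],
  [[0,0,0],0,3],
])

```text
time_s: 22.4
tcp_pos: [0.51, 0.3434, 0.2257]
eef_rot: [179.9, 0.1, -2.8]
contact_force: [0.1, -0.9, -2.1]
gripper_width: 0.0434
gripper_force: 54.9
```

jog_arm([
  [[0,0,2],0,3],
  [[0,0,2],0,3],
  [[0,0,2],0,3],
  [[0,0,2],0,3],
  [[0,0,1.5],0,3],
  [[0,0,0.9],0,3],
  [[0,0,0],0,3],
])

```text
time_s: 23.28
tcp_pos: [0.5101, 0.3407, 0.1239]
eef_rot: [179.9, 0.0, -2.9]
contact_force: [0.4, -0.1, -1.0]
gripper_width: 0.043
gripper_force: 54.9
```

Lower the last 7 mm, release, lift, and head for pack B.

jog_arm([
  [[0,0,0.4],0,3],
  [[0,0,0.25],0,3],
  [[0,0,0],0,3],
  [[0,0,0],0,4.8],
  [[0,0,0],0,4.8],
  [[0,0,0],0,4.8],
  [[0,0,-1],0,4.8],
  [[0,0,-2.5],0,4.8],
  [[0,0,-2.5],0,4.8],
  [[0,0,-2.5],0,4.8],
  [[0,0,-2],0,4.8],
  [[0,0,0],0,4.8],
])

```text
time_s: 24.78
tcp_pos: [0.5112, 0.3418, 0.2256]
eef_rot: [-179.8, -0.2, -2.9]
contact_force: [-0.7, -0.6, -0.6]
gripper_width: 0.0482
gripper_force: 6.4
```

```bash
cat > packs.py <<'E'
from h import *
for n in("top","scene"):
    p=capture(n);im=cv2.cvtColor(p["pixels"],cv2.COLOR_BGR2HSV);m=cv2.inRange(im,(4,150,90),(17,255,255))
    m=cv2.morphologyEx(m,cv2.MORPH_CLOSE,np.ones((7,7)))
    k,l,_,_=cv2.connectedComponentsWithStats(m)
    for i in range(1,k):
        if 60<(l==i).sum()<400:
            r=rect(p,l==i,.0155);q=rect(p,l==i,.029)
            if abs(r[1][0]-530)<170 and abs(r[1][1]+130)<150: print(n,*r[1:],(l==i).sum())
            if abs(q[1][0]-530)<90 and abs(q[1][1]-256)<130: print(n,"drawer",*q[1:],(l==i).sum())
E
python3 packs.py;python3 go.py 529.5,-79,215,-2.5 529.5,-79,104,-2.5,2
```

```text
top [ 612.3 -190.9] 64 27 19.6 163
top [530.  -77.8] 63 25 -1.2 170
top drawer [491.5 340.4] 32 25 1.9 78
top [ 435.  -172.8] 60 27 -8.8 172
scene drawer [508.7 336.2] 64 28 -1.9 110
scene [532.6 -79.8] 64 27 -4.1 122
scene [ 435.7 -175.1] 63 26 -8.8 123
scene [ 615.8 -193.6] 63 27 20.3 131
t 24.9 at [510.1 341.  223. ] rpy [-1.7998e+02  1.0000e-02 -2.9200e+00] w 48.5 gf 6.4 F [ 0.1  0.2 -0.4]
529.5,-79,215,-2.5 : turn 1 x -0.42 | shift 9 x [0.419 4.653 0.089]
529.5,-79,104,-2.5,2 : turn 0 x -0.0 | shift 6 x [ 0.   -0.    1.85]
```

jog_arm([
  [[0.43,4.65,0.09],0,4.8],
  [[0.43,4.65,0.09],0,4.8],
  [[0.43,4.65,0.09],0,4.8],
  [[0.43,4.65,0.09],0,4.8],
  [[0.43,4.65,0.09],0,4.8],
  [[0.43,4.65,0.09],0,4.8],
  [[0.43,4.65,0.09],0,4.8],
  [[0.43,4.65,0.09],0,4.8],
  [[0.43,4.65,0.09],0,4.8],
  [[0,0,0],0,4.8],
  [[0,0,0],0,4.8],
])

```text
time_s: 26.25
tcp_pos: [0.5272, -0.079, 0.2142]
eef_rot: [180.0, 0.1, -3.0]
contact_force: [0.2, 1.7, -1.1]
gripper_width: 0.0481
gripper_force: 6.4
```

```bash
python3 packs.py;python3 go.py 530.5,-79,104,-2.5,2
```

```text
top drawer [507.2 339.1] 62 26 -2.9 122
top [515.8 -77.6] 35 25 -1.0 78
top [ 435.  -172.8] 60 27 -8.8 172
scene drawer [509. 336.] 63 27 -1.9 91
scene [532.2 -79.8] 65 27 -4.1 147
scene [ 435.8 -174.9] 63 26 -8.8 122
scene [ 615.1 -193.7] 65 28 18.6 134
t 26.4 at [527.6 -78.1 214.6] rpy [ 1.80e+02  3.00e-02 -2.87e+00] w 48.1 gf 6.4 F [-0.1  1.6 -0.6]
530.5,-79,104,-2.5,2 : turn 1 x -0.37 | shift 6 x [0.049 0.012 1.843]
```

jog_arm([
  [[0.3,0.05,2],0,4.8],
  [[0,0,2],0,4.8],
  [[0,0,2],0,4.8],
  [[0,0,2],0,4.8],
  [[0,0,2],0,4.8],
  [[0,0,1.05],0,4.8],
  [[0,0,0],0,4.8],
  [[0,0,0],0,3],
  [[0,0,0],0,3],
  [[0,0,0],0,3],
  [[0,0,0],0,3],
], newtons=55)

```text
time_s: 27.72
tcp_pos: [0.5312, -0.0794, 0.1051]
eef_rot: [-180.0, -0.1, -2.9]
contact_force: [-1.0, 1.9, 3.2]
gripper_width: 0.0435
gripper_force: 54.9
```

jog_arm([
  [[0,0,-2],0,3],
  [[0,0,-2],0,3],
  [[0,0,-2.5],0,3],
  [[0,0,-2.5],0,3],
  [[0,0,-2.5],0,3],
  [[0,0,-1],0,3],
  [[0,0,0],0,3],
])

```text
time_s: 28.6
tcp_pos: [0.5307, -0.0795, 0.2295]
eef_rot: [-180.0, -0.0, -2.9]
contact_force: [-0.8, -0.2, -1.6]
gripper_width: 0.0433
gripper_force: 54.9
```

```bash
python3 go.py 508.5,291.5,228,-3 508.5,291.5,117,-3,2
```

```text
t 28.6 at [530.7 -79.5 229.5] rpy [-1.7998e+02 -3.0000e-02 -2.9200e+00] w 43.3 gf 54.9 F [-0.8 -0.2 -1.6]
508.5,291.5,228,-3 : turn 0 x 0.08 | shift 8 x [-0.519 -4.616  0.018]
508.5,291.5,117,-3,2 : turn 0 x -0.0 | shift 6 x [ 0.   -0.    1.85]
```

jog_arm([
  [[-0.52,-4.62,0],0,3],
  [[-0.52,-4.62,0],0,3],
  [[-0.52,-4.62,0],0,3],
  [[-0.52,-4.62,0],0,3],
  [[-0.52,-4.62,0],0,3],
  [[-0.52,-4.62,0],0,3],
  [[-0.52,-4.62,0],0,3],
  [[-0.52,-4.62,0],0,3],
  [[0,0,0],0,3],
  [[0,0,0],0,3],
])

```text
time_s: 29.85
tcp_pos: [0.5073, 0.2914, 0.2279]
eef_rot: [179.9, 0.1, -2.9]
contact_force: [-0.2, -0.3, -1.5]
gripper_width: 0.0431
gripper_force: 54.9
```

jog_arm([
  [[0,0,2],0,3],
  [[0,0,2],0,3],
  [[0,0,2],0,3],
  [[0,0,2],0,3],
  [[0,0,1.5],0,3],
  [[0,0,0.9],0,3],
  [[0,0,0],0,3],
])

```text
time_s: 30.72
tcp_pos: [0.5078, 0.2913, 0.125]
eef_rot: [180.0, 0.0, -2.9]
contact_force: [-0.8, 1.5, -1.6]
gripper_width: 0.0433
gripper_force: 54.9
```

```bash
python3 go.py 508.5,291.5,118,-3
```

```text
t 30.7 at [507.8 291.3 125. ] rpy [ 1.7995e+02  4.0000e-02 -2.9300e+00] w 43.3 gf 54.9 F [-0.8  1.5 -1.6]
508.5,291.5,118,-3 : turn 0 x 0.07 | shift 1 x [ 0.068 -0.027  0.7  ]
```

jog_arm([
  [[0,0,0.4],0,3],
  [[0,0,0.25],0,3],
  [[0,0,0],0,3],
  [[0,0,0],0,4.8],
  [[0,0,0],0,4.8],
  [[0,0,0],0,4.8],
  [[0,0,-1],0,4.8],
  [[0,0,-2.5],0,4.8],
  [[0,0,-2.5],0,4.8],
  [[0,0,-2.5],0,4.8],
  [[0,0,-2],0,4.8],
  [[0,0,0],0,4.8],
])

```text
time_s: 32.22
tcp_pos: [0.5088, 0.2924, 0.2264]
eef_rot: [-179.8, -0.2, -2.9]
contact_force: [0.2, 0.2, -1.2]
gripper_width: 0.0482
gripper_force: 6.4
```

```bash
python3 packs.py;python3 go.py 435.5,-174,215,-8.7
```

```text
top [ 612.3 -190.9] 64 27 19.6 163
top drawer [488.1 315.4] 75 25 89.5 139
top [ 435.  -172.8] 60 27 -8.8 172
scene drawer [508.  311.9] 78 65 -89.9 290
scene [ 436.9 -175.3] 65 26 -8.8 124
scene [ 615.7 -193.2] 63 27 19.6 137
t 32.3 at [507.7 291.7 223.9] rpy [-1.7998e+02  1.0000e-02 -2.9200e+00] w 48.0 gf 6.4 F [-0.   0.3 -1.6]
435.5,-174,215,-8.7 : turn 1 x 5.78 | shift 10 x [-0.009  4.712  0.089]
```

jog_arm([
  [[0,0,0],5.8,4.8],
  [[0,4.71,0.09],0,4.8],
  [[0,4.71,0.09],0,4.8],
  [[0,4.71,0.09],0,4.8],
  [[0,4.71,0.09],0,4.8],
  [[0,4.71,0.09],0,4.8],
  [[0,4.71,0.09],0,4.8],
  [[0,4.71,0.09],0,4.8],
  [[0,4.71,0.09],0,4.8],
  [[0,4.71,0.09],0,4.8],
  [[0,4.71,0.09],0,4.8],
  [[0,0,0],0,4.8],
])

```text
time_s: 33.83
tcp_pos: [0.4351, -0.1761, 0.2138]
eef_rot: [180.0, 0.1, -8.9]
contact_force: [0.8, -0.4, -0.9]
gripper_width: 0.0479
gripper_force: 6.4
```

```bash
python3 packs.py;python3 go.py 435.7,-174,105,-8.7,2
```

```text
top [ 612.1 -191. ] 64 27 19.6 165
top drawer [507.2 339.1] 62 26 -3.4 121
top drawer [505.4 290. ] 60 27 -3.3 168
scene drawer [508.7 311.6] 78 64 -89.9 218
scene [ 435.8 -174.6] 63 27 -8.8 160
scene [ 615.8 -193.5] 63 27 20.3 129
t 33.9 at [ 435.9 -174.2  214.2] rpy [ 1.80e+02  9.00e-02 -8.82e+00] w 48.0 gf 6.4 F [-0.6  0.5 -0. ]
435.7,-174,105,-8.7,2 : turn 0 x -0.12 | shift 6 x [-0.004 -0.002  1.82 ]
```

jog_arm([
  [[0,0,2],0,4.8],
  [[0,0,2],0,4.8],
  [[0,0,2],0,4.8],
  [[0,0,2],0,4.8],
  [[0,0,2],0,4.8],
  [[0,0,1.0],0,4.8],
  [[0,0,0],0,4.8],
  [[0,0,0],0,3],
  [[0,0,0],0,3],
  [[0,0,0],0,3],
  [[0,0,0],0,3],
], newtons=55)

```text
time_s: 35.3
tcp_pos: [0.437, -0.1738, 0.1055]
eef_rot: [-180.0, -0.1, -8.7]
contact_force: [-1.3, 0.7, 2.7]
gripper_width: 0.0433
gripper_force: 55.0
```

jog_arm([
  [[0,0,-2],0,3],
  [[0,0,-2],0,3],
  [[0,0,-2.5],0,3],
  [[0,0,-2.5],0,3],
  [[0,0,-2.5],0,3],
  [[0,0,-1],0,3],
  [[0,0,0],-5.8,3],
  [[0,0,0],0,3],
])

```text
time_s: 36.3
tcp_pos: [0.4361, -0.1737, 0.2293]
eef_rot: [-180.0, 0.1, -3.0]
contact_force: [-0.4, 0.9, -1.3]
gripper_width: 0.0433
gripper_force: 54.9
```

```bash
python3 go.py 505.8,241.5,228,-3 505.8,241.5,118,-3,2
```

```text
t 36.3 at [ 436.1 -173.7  229.3] rpy [-1.7999e+02  6.0000e-02 -2.9600e+00] w 43.3 gf 54.9 F [-0.4  0.9 -1.3]
505.8,241.5,228,-3 : turn 0 x 0.04 | shift 9 x [ 0.532 -4.648  0.015]
505.8,241.5,118,-3,2 : turn 0 x -0.0 | shift 6 x [ 0.    -0.     1.833]
```

jog_arm([
  [[0.53,-4.65,0],0,3],
  [[0.53,-4.65,0],0,3],
  [[0.53,-4.65,0],0,3],
  [[0.53,-4.65,0],0,3],
  [[0.53,-4.65,0],0,3],
  [[0.53,-4.65,0],0,3],
  [[0.53,-4.65,0],0,3],
  [[0.53,-4.65,0],0,3],
  [[0.53,-4.65,0],0,3],
  [[0,0,0],0,3],
  [[0,0,0],0,3],
])

```text
time_s: 37.67
tcp_pos: [0.505, 0.2415, 0.229]
eef_rot: [179.9, 0.1, -3.0]
contact_force: [0.1, -0.5, -1.7]
gripper_width: 0.0434
gripper_force: 54.9
```

jog_arm([
  [[0,0,2],0,3],
  [[0,0,2],0,3],
  [[0,0,2],0,3],
  [[0,0,2],0,3],
  [[0,0,1.5],0,3],
  [[0,0,0.9],0,3],
  [[0,0,0],0,3],
])

```text
time_s: 38.55
tcp_pos: [0.5053, 0.2413, 0.1256]
eef_rot: [180.0, 0.0, -2.9]
contact_force: [0.5, 0.3, -1.1]
gripper_width: 0.0432
gripper_force: 54.9
```

```bash
python3 go.py 505.8,241.5,118.5,-3
```

```text
t 38.5 at [505.3 241.3 125.6] rpy [ 1.7996e+02  3.0000e-02 -2.9400e+00] w 43.2 gf 54.9 F [ 0.5  0.3 -1.1]
505.8,241.5,118.5,-3 : turn 0 x 0.06 | shift 1 x [ 0.047 -0.022  0.708]
```

jog_arm([
  [[0,0,0.4],0,3],
  [[0,0,0.25],0,3],
  [[0,0,0],0,3],
  [[0,0,0],0,4.8],
  [[0,0,0],0,4.8],
  [[0,0,0],0,4.8],
  [[0,0,-1],0,4.8],
  [[0,0,-2.5],0,4.8],
  [[0,0,-2.5],0,4.8],
  [[0,0,-2.5],0,4.8],
  [[0,0,-2],0,4.8],
  [[0,0,0],0,4.8],
])

```text
time_s: 40.05
tcp_pos: [0.5063, 0.2423, 0.2268]
eef_rot: [-179.8, -0.2, -2.9]
contact_force: [0.1, -0.6, -1.6]
gripper_width: 0.0481
gripper_force: 6.4
```

```bash
python3 packs.py;python3 go.py 505,-20,215,19.9 614,-192.3,215,19.9
```

```text
top [ 612.3 -190.9] 64 27 19.6 163
top drawer [492.6 340.4] 34 25 1.9 68
top drawer [491.  290.6] 31 26 -0.5 91
top drawer [487.4 241.8] 31 28 -0.5 83
scene [ 615.8 -193.5] 63 27 20.3 130
t 40.1 at [505.2 241.6 224.4] rpy [-1.7998e+02  1.0000e-02 -2.9200e+00] w 47.9 gf 6.4 F [-1.2  0.5 -1.3]
505,-20,215,19.9 : turn 3 x -7.61 | shift 6 x [-1.488  4.099  0.157]
614,-192.3,215,19.9 : turn 0 x -0.0 | shift 5 x [ 0.877  3.982 -0.   ]
```

jog_arm([
  [[0,0,0],-7.6,4.8],
  [[0,0,0],-7.6,4.8],
  [[0,0,0],-7.6,4.8],
  [[-1.49,4.1,0.16],0,4.8],
  [[-1.49,4.1,0.16],0,4.8],
  [[-1.49,4.1,0.16],0,4.8],
  [[-1.49,4.1,0.16],0,4.8],
  [[-1.49,4.1,0.16],0,4.8],
  [[-1.49,4.1,0.16],0,4.8],
  [[0.88,3.98,0],0,4.8],
  [[0.88,3.98,0],0,4.8],
  [[0.88,3.98,0],0,4.8],
])

```text
time_s: 41.65
tcp_pos: [0.5705, -0.1246, 0.2138]
eef_rot: [-180.0, 0.1, 19.9]
contact_force: [0.6, 0.9, -0.2]
gripper_width: 0.0478
gripper_force: 6.4
```

jog_arm([
  [[0.88,3.98,0],0,4.8],
  [[0.88,3.98,0],0,4.8],
  [[0,0,0],0,4.8],
  [[0,0,0],0,4.8],
])

```text
time_s: 42.15
tcp_pos: [0.6134, -0.1921, 0.2135]
eef_rot: [-179.9, 0.1, 19.8]
contact_force: [0.8, -0.1, -0.6]
gripper_width: 0.0484
gripper_force: 6.4
```

```bash
python3 packs.py;python3 go.py 614,-192.3,105,19.9,2
```

```text
top [ 600.8 -195. ] 39 27 19.6 98
top drawer [507.2 339.1] 62 26 -3.4 121
top drawer [505.4 290. ] 60 27 -3.3 168
top drawer [503.  240.7] 62 27 -3.6 168
scene drawer [507.9 286.6] 126 66 88.0 335
scene [ 615.4 -193.6] 64 27 19.5 148
t 42.2 at [ 613.6 -191.5  214.5] rpy [-1.7998e+02  3.0000e-02  1.9920e+01] w 48.0 gf 6.4 F [-0.7  0.1 -1.5]
614,-192.3,105,19.9,2 : turn 0 x 0.02 | shift 6 x [1.000e-03 1.400e-02 1.825e+00]
```

jog_arm([
  [[0,0.05,2],0,4.8],
  [[0,0,2],0,4.8],
  [[0,0,2],0,4.8],
  [[0,0,2],0,4.8],
  [[0,0,2],0,4.8],
  [[0,0,1.0],0,4.8],
  [[0,0,0],0,4.8],
  [[0,0,0],0,3],
  [[0,0,0],0,3],
  [[0,0,0],0,3],
  [[0,0,0],0,3],
], newtons=55)

```text
time_s: 43.62
tcp_pos: [0.6149, -0.1927, 0.1058]
eef_rot: [180.0, -0.1, 19.9]
contact_force: [-0.2, 1.2, 4.8]
gripper_width: 0.0433
gripper_force: 55.0
```

jog_arm([
  [[0,0,-2],0,3],
  [[0,0,-2],0,3],
  [[0,0,-2.5],0,3],
  [[0,0,-2.5],0,3],
  [[0,0,-2.5],0,3],
  [[0,0,-1],0,3],
  [[0,0,0],7.6,3],
  [[0,0,0],7.6,3],
  [[0,0,0],7.6,3],
  [[0,0,0],0,3],
])

```text
time_s: 44.88
tcp_pos: [0.6139, -0.1926, 0.2288]
eef_rot: [-180.0, 0.1, -2.9]
contact_force: [0.4, -0.2, -0.9]
gripper_width: 0.0434
gripper_force: 54.9
```

```bash
python3 go.py 500,-10,228,-3 502.5,191.5,228,-3 502.5,191.5,118.5,-3,2
```

```text
t 44.9 at [ 613.9 -192.6  228.8] rpy [-1.7999e+02  9.0000e-02 -2.8700e+00] w 43.4 gf 54.9 F [ 0.4 -0.2 -0.9]
500,-10,228,-3 : turn 0 x 0.13 | shift 5 x [-2.465 -3.527  0.016]
502.5,191.5,228,-3 : turn 0 x -0.0 | shift 5 x [-0.161 -4.027 -0.   ]
502.5,191.5,118.5,-3,2 : turn 0 x -0.0 | shift 6 x [ 0.    -0.     1.825]
```

jog_arm([
  [[-2.46,-3.53,0],0,3],
  [[-2.46,-3.53,0],0,3],
  [[-2.46,-3.53,0],0,3],
  [[-2.46,-3.53,0],0,3],
  [[-2.46,-3.53,0],0,3],
  [[-0.16,-4.03,0],0,3],
  [[-0.16,-4.03,0],0,3],
  [[-0.16,-4.03,0],0,3],
  [[-0.16,-4.03,0],0,3],
  [[-0.16,-4.03,0],0,3],
  [[0,0,0],0,3],
  [[0,0,0],0,3],
])

```text
time_s: 46.38
tcp_pos: [0.5023, 0.1913, 0.2293]
eef_rot: [180.0, 0.1, -2.8]
contact_force: [0.4, 0.1, -1.1]
gripper_width: 0.0432
gripper_force: 54.9
```

jog_arm([
  [[0,0,2],0,3],
  [[0,0,2],0,3],
  [[0,0,2],0,3],
  [[0,0,2],0,3],
  [[0,0,1.5],0,3],
  [[0,0,0.9],0,3],
  [[0,0,0],0,3],
])

```text
time_s: 47.25
tcp_pos: [0.5026, 0.1911, 0.1255]
eef_rot: [180.0, 0.0, -2.9]
contact_force: [0.3, 1.0, -0.1]
gripper_width: 0.0435
gripper_force: 54.9
```

```bash
python3 go.py 502.5,191.5,118.5,-3
```

```text
t 47.2 at [502.6 191.1 125.5] rpy [ 1.7996e+02  3.0000e-02 -2.9100e+00] w 43.5 gf 54.9 F [ 0.3  1.  -0.1]
502.5,191.5,118.5,-3 : turn 0 x 0.09 | shift 1 x [-0.012 -0.037  0.702]
```

jog_arm([
  [[0,0,0.4],0,3],
  [[0,0,0.25],0,3],
  [[0,0,0],0,3],
  [[0,0,0],0,4.8],
  [[0,0,0],0,4.8],
  [[0,0,0],0,4.8],
  [[0,0,-1],0,4.8],
  [[0,0,-2.5],0,4.8],
  [[0,0,-2.5],0,4.8],
  [[0,0,-2.5],0,4.8],
  [[0,0,-2],0,4.8],
  [[0,0,0],0,4.8],
])

```text
time_s: 48.75
tcp_pos: [0.5035, 0.1921, 0.2266]
eef_rot: [-179.9, -0.2, -2.9]
contact_force: [0.4, -0.4, -1.2]
gripper_width: 0.0481
gripper_force: 6.4
```

```bash
python3 packs.py;python3 go.py 492.3,-366,216,-9.25
```

```text
top drawer [492.6 340.4] 34 25 1.9 68
top drawer [481.6 276.5] 53 50 89.5 161
top drawer [481.4 191.9] 26 26 -8.5 73
scene drawer [499.4 297.9] 104 84 88.1 362
scene drawer [501.9 191.4] 65 23 -2.6 82
t 48.9 at [502.4 191.4 224.3] rpy [-1.7998e+02  1.0000e-02 -2.9200e+00] w 48.1 gf 6.4 F [-0.2 -0.1 -1.3]
492.3,-366,216,-9.25 : turn 1 x 6.33 | shift 12 x [0.663 4.598 0.069]
```

jog_arm([
  [[0,0,0],6.3,4.8],
  [[0.66,4.6,0],0,4.8],
  [[0.66,4.6,0],0,4.8],
  [[0.66,4.6,0],0,4.8],
  [[0.66,4.6,0],0,4.8],
  [[0.66,4.6,0],0,4.8],
  [[0.66,4.6,0],0,4.8],
  [[0.66,4.6,0],0,4.8],
  [[0.66,4.6,0],0,4.8],
  [[0.66,4.6,0],0,4.8],
  [[0.66,4.6,0],0,4.8],
  [[0.66,4.6,0],0,4.8],
])

```text
time_s: 50.35
tcp_pos: [0.4927, -0.3209, 0.2232]
eef_rot: [-180.0, 0.1, -9.2]
contact_force: [1.1, -0.1, 0.5]
gripper_width: 0.0482
gripper_force: 6.4
```

```bash
python3 go.py 492.3,-366,216,-9.25
python3 - <<'E'
from h import *
C=np.zeros((500,800,3),np.uint8)
p=capture("top");C[:,:400]=cv2.resize(p["pixels"][150:250,140:220],None,fx=5,fy=5,interpolation=2)
p=capture("scene");C[:,400:]=cv2.resize(p["pixels"][230:310,105:169],(400,500),interpolation=2)
cv2.imwrite("pics/g.png",C)
E
python3 packs.py
```

```text
t 50.4 at [ 492.7 -320.9  223.2] rpy [-1.7998e+02  1.0000e-01 -9.2200e+00] w 48.2 gf 6.4 F [ 1.1 -0.1  0.5]
492.3,-366,216,-9.25 : turn 0 x 0.03 | shift 1 x [0.689 4.454 0.721]
top drawer [499.5 190.7] 61 27 -3.6 165
scene drawer [497.2 298.1] 104 87 89.1 372
```

View pics/g.png

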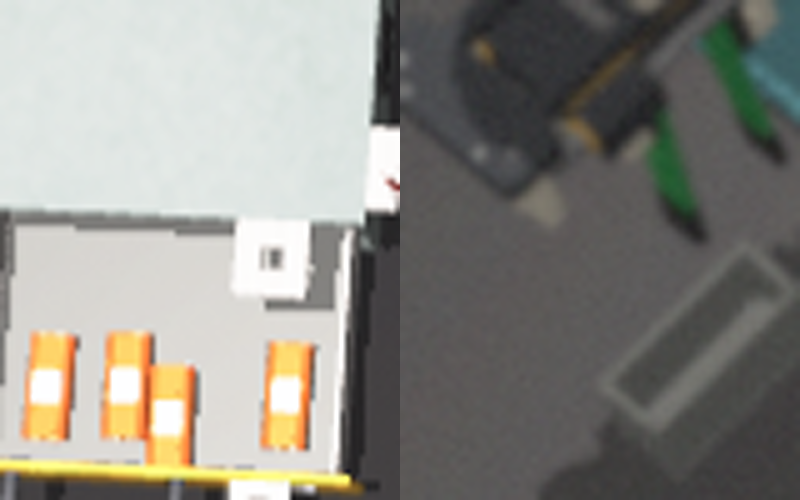

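jog_arm([
  [[0.68,4.45,0.7],0,4.8],
  [[0,0,0],0,4.8],
  [[0,0,0],0,4.8],
])

```text
time_s: 50.92
tcp_pos: [0.4928, -0.3636, 0.217]
eef_rot: [-180.0, 0.0, -9.2]
contact_force: [0.6, -0.1, -0.9]
gripper_width: 0.0478
gripper_force: 6.4
```

```bash
python3 go.py 492.3,-366,170,-9.25 492.3,-366,104,-9.25
```

```text
t 50.9 at [ 492.8 -363.6  217. ] rpy [-1.7997e+02  5.0000e-02 -9.1900e+00] w 47.8 gf 6.4 F [ 0.6 -0.1 -0.9]
492.3,-366,170,-9.25 : turn 0 x 0.06 | shift 1 x [-0.014  0.244  4.695]
492.3,-366,104,-9.25 : turn 0 x -0.0 | shift 2 x [ 0.  -0.   3.3]
```

jog_arm([
  [[0,0.2,1.5],0,4.8],
  [[0,0,2],0,4.8],
  [[0,0,2],0,4.8],
  [[0,0,1.5],0,4.8],
  [[0,0,1.5],0,4.8],
  [[0,0,1.5],0,4.8],
  [[0,0,0],0,4.8],
])

```text
time_s: 51.8
tcp_pos: [0.4919, -0.3662, 0.1159]
eef_rot: [-180.0, 0.1, -9.2]
contact_force: [-0.1, -0.3, -1.1]
gripper_width: 0.0483
gripper_force: 6.4
```

```bash
python3 go.py 492.3,-366,104,-9.25
```

```text
t 51.8 at [ 491.9 -366.2  115.9] rpy [-1.7997e+02  1.3000e-01 -9.2200e+00] w 48.3 gf 6.4 F [-0.1 -0.3 -1.1]
492.3,-366,104,-9.25 : turn 0 x 0.03 | shift 1 x [ 0.036 -0.026  1.193]
```

jog_arm([
  [[0.02,0,0.6],0,4.8],
  [[0,0,0.5],0,4.8],
  [[0,0,0],0,4.8],
  [[0,0,0],0,7.5],
  [[0,0,0],0,7.5],
  [[0,0,0],0,7.5],
  [[0,0,-1.5],0,7.5],
  [[0,0,-2],0,7.5],
  [[0,0,-3],0,7.5],
  [[0,0,-3],0,7.5],
  [[0,0,-2.5],0,7.5],
  [[0,0,0],0,7.5],
])

```text
time_s: 53.3
tcp_pos: [0.494, -0.3673, 0.2301]
eef_rot: [179.9, -0.3, -9.2]
contact_force: [0.4, -0.0, -0.6]
gripper_width: 0.0746
gripper_force: 0.0
```

```bash
python3 go.py 371,303,222,-3
python3 - <<'E'
from h import *
p=capture("scene")["pixels"];cv2.imwrite("pics/h.png",np.hstack([cv2.resize(p[230:320,100:190],None,fx=4,fy=4,interpolation=2),cv2.resize(p[100:190,215:305],None,fx=4,fy=4,interpolation=2)]))
E
```

```text
t 53.3 at [ 494.  -367.3  230.1] rpy [179.91  -0.31  -9.2 ] w 74.6 gf 0.0 F [ 0.4 -0.  -0.6]
371,303,222,-3 : turn 1 x -6.2 | shift 14 x [-1.128 -4.736  0.058]
```

View pics/h.png

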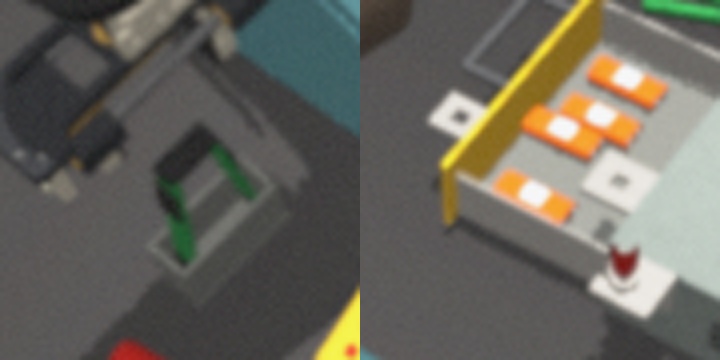

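```bash
python3 go.py 460,60,222,-3 372,303,180,-3 372,303,55,-3,3.2
```

```text
t 53.4 at [ 493.3 -366.8  228.3] rpy [ 1.7997e+02 -1.7000e-01 -9.2100e+00] w 75.0 gf 0.0 F [-0.3 -0.  -0.8]
460,60,222,-3 : turn 1 x -6.21 | shift 9 x [-0.618 -4.716  0.07 ]
372,303,180,-3 : turn 0 x -0.0 | shift 6 x [-1.677 -3.968  0.7  ]
372,303,55,-3,3.2 : turn 0 x -0.0 | shift 4 x [ 0.    -0.     3.125]
```

jog_arm([
  [[0,0,0],-6.2,4],
  [[-0.62,-4.72,0.07],0,0],
  [[-0.62,-4.72,0.07],0,0],
  [[-0.62,-4.72,0.07],0,0],
  [[-0.62,-4.72,0.07],0,0],
  [[-0.62,-4.72,0.07],0,0],
  [[-0.62,-4.72,0.07],0,0],
  [[-0.62,-4.72,0.07],0,0],
  [[-0.62,-4.72,0.07],0,0],
  [[-0.62,-4.72,0.07],0,0],
])

```text
time_s: 54.6
tcp_pos: [0.4587, 0.0619, 0.2198]
eef_rot: [180.0, 0.0, -3.0]
contact_force: [1.3, 0.2, 1.0]
gripper_width: 0.0003
gripper_force: 0.0
```

jog_arm([
  [[-1.68,-3.97,0.7],0,0],
  [[-1.68,-3.97,0.7],0,0],
  [[-1.68,-3.97,0.7],0,0],
  [[-1.68,-3.97,0.7],0,0],
  [[-1.68,-3.97,0.7],0,0],
  [[-1.68,-3.97,0.7],0,0],
  [[0,0,0],0,0],
  [[0,0,0],0,0],
])

```text
time_s: 55.6
tcp_pos: [0.3709, 0.3033, 0.1777]
eef_rot: [179.9, 0.0, -3.0]
contact_force: [0.7, -1.1, -0.4]
gripper_width: 0.0007
gripper_force: 0.0
```

```bash
python3 go.py 372,303,180,-3 372,303,55,-3,3.2
```

```text
t 55.6 at [370.9 303.3 177.7] rpy [ 1.7993e+02  4.0000e-02 -2.9800e+00] w 0.7 gf 0.0 F [ 0.7 -1.1 -0.4]
372,303,180,-3 : turn 0 x 0.02 | shift 1 x [ 0.109  0.022 -0.234]
372,303,55,-3,3.2 : turn 0 x -0.0 | shift 4 x [ 0.    -0.     3.125]
```

jog_arm([
  [[0,0,3],0,0],
  [[0,0,3],0,0],
  [[0,0,3],0,0],
  [[0,0,2],0,0],
  [[0,0,1.2],0,0],
  [[0,0,0],0,0],
  [[0.8,0,0],0,0],
  [[0.8,0,0],0,0],
  [[1,0,0],0,0],
  [[1,0,0],0,0],
  [[1,0,0],0,0],
  [[1,0,0],0,0],
])

```text
time_s: 57.1
tcp_pos: [0.428, 0.3007, 0.056]
eef_rot: [180.0, 0.0, -3.0]
contact_force: [-2.2, 0.8, 0.6]
gripper_width: 0.0006
gripper_force: 0.9
```

jog_arm([
  [[1,0,0],0,0],
  [[1,0,0],0,0],
  [[1,0,0],0,0],
  [[1,0,0],0,0],
  [[1,0,0],0,0],
  [[1,0,0],0,0],
  [[1,0,0],0,0],
  [[1,0,0],0,0],
  [[0.8,0,0],0,0],
  [[0.7,0,0],0,0],
  [[0,0,0],0,0],
  [[0,0,0],0,0],
])

```text
time_s: 58.6
tcp_pos: [0.5222, 0.2959, 0.0561]
eef_rot: [-180.0, -0.0, -3.0]
contact_force: [0.7, 0.3, 0.3]
gripper_width: 0.0007
gripper_force: 0.0
```

jog_arm([
  [[0.6,0,0],0,0],
  [[0.5,0,0],0,0],
  [[0.3,0,0],0,0],
  [[0,0,0],0,0],
])

```text
time_s: 59.1
tcp_pos: [0.5366, 0.2952, 0.0561]
eef_rot: [-180.0, -0.0, -3.0]
contact_force: [0.4, 0.3, 0.2]
gripper_width: 0.0006
gripper_force: 0.0
```

jog_arm([
  [[0.3,0,0],0,0],
  [[0,0,0],0,0],
])

```text
time_s: 59.35
tcp_pos: [0.5382, 0.2949, 0.056]
eef_rot: [180.0, 0.1, -3.0]
contact_force: [-5.6, 2.9, 2.5]
gripper_width: 0.0004
gripper_force: 3.0
```

jog_arm([
  [[0.3,0,0],0,0],
  [[0,0,0],0,0],
])

```text
time_s: 59.6
tcp_pos: [0.5384, 0.2948, 0.056]
eef_rot: [179.9, 0.3, -3.0]
contact_force: [-20.4, 4.4, 11.8]
gripper_width: 0.0002
gripper_force: 10.1
```

jog_arm([
  [[-1,0,0],0,0],
  [[-1,0,0],0,0],
  [[0,0,-4],0,0],
  [[0,0,-4],0,3],
  [[0,0,-4],0,5],
  [[0,0,-3],0,5],
  [[0,0,0],0,5],
])

```text
time_s: 60.48
tcp_pos: [0.5232, 0.2966, 0.2091]
eef_rot: [-179.8, -0.2, -3.0]
contact_force: [-0.6, 0.0, -0.5]
gripper_width: 0.0347
gripper_force: 0.0
```

```bash
python3 go.py 623.5,111.4,205,-3,4 623.5,111.4,100.5,-3,2.2
python3 - <<'E'
from h import *
C=np.zeros((480,800,3),np.uint8)
p=capture("top");C[:,:400]=cv2.resize(p["pixels"][160:220,180:230],(400,480),interpolation=2)
p=capture("scene");C[:,400:]=cv2.resize(p["pixels"][120:180,260:310],(400,480),interpolation=2)
cv2.imwrite("pics/i.png",C)
E
```

```text
t 60.5 at [523.2 296.6 209.1] rpy [-179.78   -0.24   -3.  ] w 34.7 gf 0.0 F [-0.6  0.  -0.5]
623.5,111.4,205,-3,4 : turn 0 x -0.0 | shift 6 x [1.831 2.995 0.068]
623.5,111.4,100.5,-3,2.2 : turn 0 x -0.0 | shift 5 x [ 0.   -0.    2.09]
```

View pics/i.png

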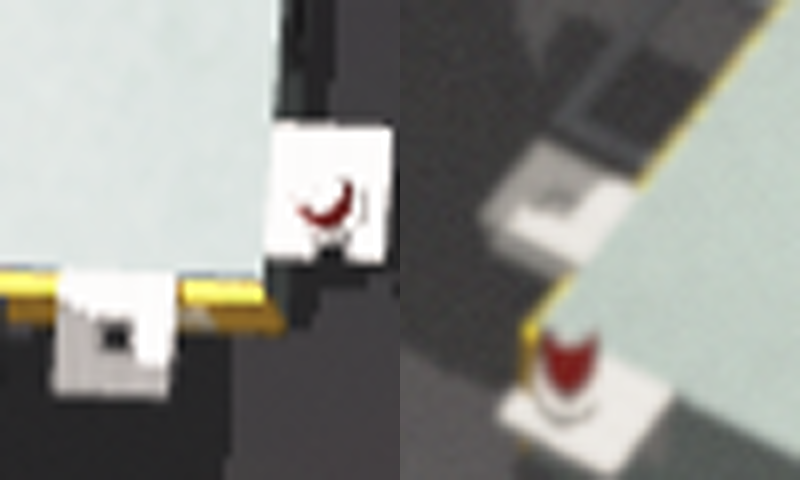

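jog_arm([
  [[1.83,2.99,0.07],0,5],
  [[1.83,2.99,0.07],0,5],
  [[1.83,2.99,0.07],0,5],
  [[1.83,2.99,0.07],0,5],
  [[1.83,2.99,0.07],0,5],
  [[1.83,2.99,0.07],0,5],
  [[0,0,0],0,5],
  [[0,0,0],0,5],
])

```text
time_s: 61.58
tcp_pos: [0.6218, 0.1107, 0.2007]
eef_rot: [180.0, 0.1, -3.1]
contact_force: [-0.2, -0.1, -0.5]
gripper_width: 0.05
gripper_force: 0.0
```

```bash
python3 go.py 623.5,111.4,100.5,-3,2.2
```

```text
t 61.6 at [621.8 110.7 200.7] rpy [ 1.7996e+02  9.0000e-02 -3.0500e+00] w 50.0 gf 0.0 F [-0.2 -0.1 -0.5]
623.5,111.4,100.5,-3,2.2 : turn 0 x -0.05 | shift 5 x [ 0.034 -0.016  2.004]
```

jog_arm([
  [[0.16,-0.08,2],0,5],
  [[0,0,2],0,5],
  [[0,0,2],0,5],
  [[0,0,2],0,5],
  [[0,0,2],0,5],
  [[0,0,0],0,5],
  [[0,0,0],0,0],
  [[0,0,0],0,0],
  [[0,0,0],0,0],
  [[0,0,0],0,0],
], newtons=30)

```text
time_s: 62.82
tcp_pos: [0.6242, 0.1116, 0.1025]
eef_rot: [-180.0, -0.0, -3.0]
contact_force: [-0.7, 0.3, 2.5]
gripper_width: 0.0202
gripper_force: 30.0
```

```bash
python3 go.py 623.5,111.4,160,-3 577.8,193.3,160,-3
```

```text
t 62.8 at [624.2 111.6 102.5] rpy [-1.7998e+02 -5.0000e-02 -3.0100e+00] w 20.2 gf 30.0 F [-0.7  0.3  2.5]
623.5,111.4,160,-3 : turn 0 x -0.01 | shift 2 x [-0.034  0.013 -2.877]
577.8,193.3,160,-3 : turn 0 x -0.0 | shift 2 x [-2.496 -3.97  -0.   ]
```

jog_arm([
  [[0,0,-2],0,0],
  [[0,0,-2],0,0],
  [[0,0,-2],0,0],
  [[0,0,0],0,0],
  [[-1.25,-1.98,0],0,0],
  [[-1.25,-1.98,0],0,0],
  [[-1.25,-1.98,0],0,0],
  [[-1.25,-1.98,0],0,0],
  [[0,0,0],0,0],
  [[0,0,0],0,0],
])

```text
time_s: 64.08
tcp_pos: [0.578, 0.193, 0.1613]
eef_rot: [180.0, 0.0, -3.0]
contact_force: [-0.3, 0.4, -0.3]
gripper_width: 0.0203
gripper_force: 30.0
```

```bash
python3 go.py 577.8,193.3,135,-3;python3 go.py 577.8,193.3,135,-3
python3 - <<'E'
from h import *
p=capture("scene");cv2.imwrite("pics/j.png",cv2.resize(p["pixels"][115:185,245:315],None,fx=7,fy=7,interpolation=2))
E
```

```text
t 64.1 at [578.  193.  161.3] rpy [ 1.7997e+02  4.0000e-02 -3.0000e+00] w 20.3 gf 30.0 F [-0.3  0.4 -0.3]
577.8,193.3,135,-3 : turn 0 x -0.0 | shift 1 x [-0.02  -0.031  2.627]
t 64.1 at [578.  193.  161.3] rpy [ 1.7997e+02  4.0000e-02 -3.0000e+00] w 20.3 gf 30.0 F [-0.3  0.4 -0.3]
577.8,193.3,135,-3 : turn 0 x -0.0 | shift 1 x [-0.02  -0.031  2.627]
```

View pics/j.png

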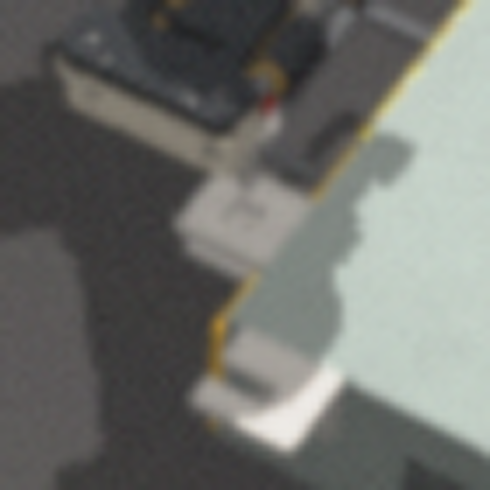

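jog_arm([
  [[0,0,1],0,0],
  [[0,0,0.8],0,0],
  [[0,0,0.5],0,0],
  [[0,0,0.5],0,0],
  [[0,0,0],0,0],
])

```text
time_s: 64.75
tcp_pos: [0.578, 0.1931, 0.1334]
eef_rot: [180.0, 0.0, -3.0]
contact_force: [-0.3, -0.3, -1.0]
gripper_width: 0.0204
gripper_force: 30.0
```

jog_arm([
  [[0,0,0.6],0,0],
  [[0,0,0.5],0,0],
  [[0,0,0.5],0,0],
  [[0,0,0],0,0],
])

```text
time_s: 65.25
tcp_pos: [0.5779, 0.1931, 0.1173]
eef_rot: [180.0, 0.0, -3.0]
contact_force: [-0.9, -0.2, -0.4]
gripper_width: 0.0201
gripper_force: 30.0
```

jog_arm([
  [[0,0,0.7],0,0],
  [[0,0,0.6],0,0],
  [[0,0,0.2],0,0],
  [[0,0,0],0,0],
])

```text
time_s: 65.75
tcp_pos: [0.5782, 0.1933, 0.1028]
eef_rot: [180.0, 0.0, -3.0]
contact_force: [1.2, -0.8, -0.6]
gripper_width: 0.0203
gripper_force: 30.0
```

jog_arm([
  [[0,0,0],0,4.5],
  [[0,0,0],0,4.5],
  [[0,0,0],0,4.5],
  [[0,0,-3],0,4.5],
  [[0,0,-4],0,4.5],
  [[0,0,-3],0,4.5],
  [[-3,4,-2],0,4.5],
  [[-3,4,0],0,4.5],
  [[-3,4,0],0,4.5],
  [[0,0,0],0,4.5],
  [[0,0,0],0,4.5],
])

```text
time_s: 67.12
tcp_pos: [0.4824, 0.0783, 0.2234]
eef_rot: [-180.0, -0.1, -3.0]
contact_force: [0.1, 1.0, -1.4]
gripper_width: 0.0452
gripper_force: 0.0
```

Run:
```python
from h import *
p=capture("scene")["pixels"];q=capture("top")["pixels"]
cv2.imwrite("pics/k.png",np.hstack([cv2.resize(p[90:290,120:320],None,fx=2,fy=2,interpolation=2),cv2.resize(q[150:230,150:230],None,fx=5,fy=5,interpolation=2)]))
```

```text
(no output)
```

View pics/k.png

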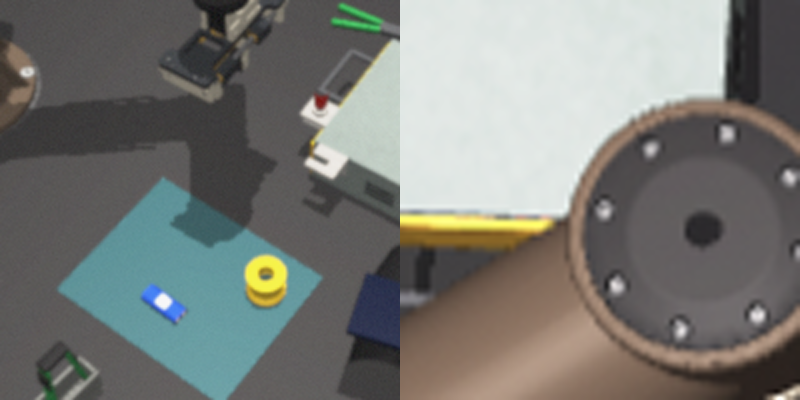

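The scene view shows the pin upright in the lug (crop 320,103), the drawer shut, the tongs in their stand, and the blue pack and spool where they were.

```bash
python3 -c "from plant import *;print(close_job())"
```

```text
the job is handed in; nothing more can be done
None
```

The job is handed in at about 67 s of the 208 s allowed, and the judge returned no verdict: all four orange packs went into the drawer with the tongs, and the last pictures show the tongs back in their stand, the drawer shut and the pin upright in the lug. One pack was knocked aside in the drawer on the way, and it lay flat at my last look before I shut the drawer.

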